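# Restock the can glide and put the empty bin away

### The job

Restock the gravity-feed can glide, which is loaded at its raised rear end, from the storage bin: starting with the can at the bin's pull-tab end (the oldest) and working along the row, stand the cans one by one upright on the rollers, lowering rather than dropping them, so that each rolls down and they will be dispensed in that order. When the bin is empty, press its lid on until both end clips have snapped and it sits fully home, then stand the closed bin flat and right way up inside the upper blue crate. Do not disturb the bottle or the jar.

Things in the scene. Friction and masses are not known exactly. Their poses are not given: they have to be found in the camera images.
- Can1: slim aluminium drink can number 1, a cylinder 53 mm across and 110 mm tall, 0.15 to 0.3 kg; at the start it stands upright in the bin, 116 mm from the bin's middle towards the pull-tab end (negative: away from it), its top 52 mm above the bin's rim. Origin: centre of its underside, z up along the can. All cans look alike; can 1 is nearest the pull tab. May be absent
- Can2: slim aluminium drink can number 2, a cylinder 53 mm across and 110 mm tall, 0.15 to 0.3 kg; at the start it stands upright in the bin, 58 mm from the bin's middle towards the pull-tab end (negative: away from it), its top 52 mm above the bin's rim. Origin: centre of its underside, z up along the can. All cans look alike; can 1 is nearest the pull tab. May be absent
- Can3: slim aluminium drink can number 3, a cylinder 53 mm across and 110 mm tall, 0.15 to 0.3 kg; at the start it stands upright in the bin, 0 mm from the bin's middle towards the pull-tab end (negative: away from it), its top 52 mm above the bin's rim. Origin: centre of its underside, z up along the can. All cans look alike; can 1 is nearest the pull tab. May be absent
- Can4: slim aluminium drink can number 4, a cylinder 53 mm across and 110 mm tall, 0.15 to 0.3 kg; at the start it stands upright in the bin, -58 mm from the bin's middle towards the pull-tab end (negative: away from it), its top 52 mm above the bin's rim. Origin: centre of its underside, z up along the can. All cans look alike; can 1 is nearest the pull tab. May be absent
- Can5: slim aluminium drink can number 5, a cylinder 53 mm across and 110 mm tall, 0.15 to 0.3 kg; at the start it stands upright in the bin, -116 mm from the bin's middle towards the pull-tab end (negative: away from it), its top 52 mm above the bin's rim. Origin: centre of its underside, z up along the can. All cans look alike; can 1 is nearest the pull tab. May be absent
- Glide: gravity-feed can glide, fixed: a straight lane of white free-running rollers, 310 mm long, between steel guide rails, sloping down by 0.06 rad along +x. Origin: centre of its underside on the hearth, z up; the top of the rollers is at z = 42 mm - 0.06 x. Lane 66 mm wide between the rails, which stand 29 mm over the rollers; front stop at x = 169 mm. Holds five cans in single file
- Glide_load (a point): loading point: on top of the rollers, mid-lane at the raised, open rear end (x = -105, z = 48 mm in the glide's frame). For 45 mm either way along the lane the rails carry lips that splay outward, up to 42 mm over the rollers. A can set down here rolls straight down by itself in 1 to 2 s to the front stop or the can before it; the rollers do not let it shift sideways
- Bin: narrow open white plastic bin, 300 mm long (x), 74 wide (y), 62 high, walls and floor 4 mm, 0.3 kg, loose. Origin: centre of its underside, z up. Its -x end has a pull tab, a ledge that sticks out 22 mm at 20 mm height. At each end a grey sprung roller clip (36 mm wide, 12 mm below the rim, 7 mm out) gives way when the lid's lip is pushed past it
- Lid: the bin's white lid, lying right way up: plate 308 x 80 mm, 320 mm long (x) over its grey end lips, same both ways round, 0.1 to 0.16 kg, loose. Origin: centre of its underside, at the bottom of the lips; the plate's top is 25.5 mm above it. Lips and skirts pass outside the bin's walls, 3 mm spare at each end, 2 mm at each side
- Lid_handle (a point): middle of the top of the lid's handle, a bar along x, 100 mm long, 18 wide, 30 high over the plate, 55.5 mm above the lid's origin. Home, the lid's origin is 40.5 mm above the bin's, centred, x along the bin's x either way, plate on the rim all round; before snapping it stands some 13 mm higher. A press of 10 to 18 N here snaps both clips; then it carries the empty bin
- Crates: two interlocking blue plastic crates stacked, fixed, 410 mm long (x), 200 mm wide (y), 155 mm high together. Origin: centre of the underside, z up. The upper crate is open on top: inside 398 x 188 mm, walls 6 mm, rim at z = 155 mm
- Crates_floor (a point): middle of the upper crate's inner floor, 81 mm above the crates' origin
- Bottle: amber glass bottle, 66 mm across, 200 mm tall, bystander. Origin: centre of its underside
- Jar: clear jar with a twist lid, 76 mm across, 100 mm tall, bystander. Origin: centre of its underside

How it is judged:
On the way, in this order (a step that is already met when the one before it is completed fails the run):
1. can 1 stands in the lane, has slid down and is released (x of Can1 in the frame of Glide between -0.085 and 0.16 m and y of Can1 in the frame of Glide between -0.012 and 0.012 m and z of Can1 in the frame of Glide between 0.024 and 0.056 m and angle between Can1's own z axis and vertical below 0.2 rad and linear speed of Can1 below 0.03 m/s and contact force between Can1 and the fingers below 0.3 N), for 0.2 s.
2. can 2 stands in the lane, has slid down and is released (x of Can2 in the frame of Glide between -0.085 and 0.16 m and y of Can2 in the frame of Glide between -0.012 and 0.012 m and z of Can2 in the frame of Glide between 0.024 and 0.056 m and angle between Can2's own z axis and vertical below 0.2 rad and linear speed of Can2 below 0.03 m/s and contact force between Can2 and the fingers below 0.3 N), for 0.2 s.
3. can 3 stands in the lane, has slid down and is released (x of Can3 in the frame of Glide between -0.085 and 0.16 m and y of Can3 in the frame of Glide between -0.012 and 0.012 m and z of Can3 in the frame of Glide between 0.024 and 0.056 m and angle between Can3's own z axis and vertical below 0.2 rad and linear speed of Can3 below 0.03 m/s and contact force between Can3 and the fingers below 0.3 N), for 0.2 s.
4. can 4 stands in the lane, has slid down and is released (x of Can4 in the frame of Glide between -0.085 and 0.16 m and y of Can4 in the frame of Glide between -0.012 and 0.012 m and z of Can4 in the frame of Glide between 0.024 and 0.056 m and angle between Can4's own z axis and vertical below 0.2 rad and linear speed of Can4 below 0.03 m/s and contact force between Can4 and the fingers below 0.3 N), for 0.2 s.
5. can 5 stands in the lane, has slid down and is released (x of Can5 in the frame of Glide between -0.085 and 0.16 m and y of Can5 in the frame of Glide between -0.012 and 0.012 m and z of Can5 in the frame of Glide between 0.024 and 0.056 m and angle between Can5's own z axis and vertical below 0.2 rad and linear speed of Can5 below 0.03 m/s and contact force between Can5 and the fingers below 0.3 N), for 0.2 s.
6. the lid is snapped fully home on the bin, before the bin goes into the crate (z of Lid in the frame of Bin between 0.037 and 0.043 m and x of Lid in the frame of Bin between -0.005 and 0.005 m and y of Lid in the frame of Bin between -0.005 and 0.005 m and angle between the z axis of Lid and the z axis of Bin, either way round below 0.02 rad and angle between Lid's own z axis and vertical below 0.5 rad and z of Bin in the frame of Crates below 0.05 m), for 0.2 s.
At the end, for the whole second after the job is handed in: All cans stand in the lane (12 mm of its middle, tilt under 0.2 rad), slid down off the loading point, loaded in order from the pull-tab end; lid snapped on the bin (centred to 5 mm, height to 2.5 mm, parallel to 0.02 rad); bin flat (0.06 rad) on the upper crate's floor; all released, at rest (x of Can1 in the frame of Glide between -0.085 and 0.16 m and y of Can1 in the frame of Glide between -0.012 and 0.012 m and z of Can1 in the frame of Glide between 0.024 and 0.056 m and angle between each of Can1, Can2, Can3, Can4, Can5's own z axis and vertical below 0.2 rad and linear speed of each of Can1, Can2, Can3, Can4, Can5 below 0.03 m/s and x of Can2 in the frame of Glide between -0.085 and 0.16 m and y of Can2 in the frame of Glide between -0.012 and 0.012 m and z of Can2 in the frame of Glide between 0.024 and 0.056 m and x of Can3 in the frame of Glide between -0.085 and 0.16 m and y of Can3 in the frame of Glide between -0.012 and 0.012 m and z of Can3 in the frame of Glide between 0.024 and 0.056 m and x of Can4 in the frame of Glide between -0.085 and 0.16 m and y of Can4 in the frame of Glide between -0.012 and 0.012 m and z of Can4 in the frame of Glide between 0.024 and 0.056 m and x of Can5 in the frame of Glide between -0.085 and 0.16 m and y of Can5 in the frame of Glide between -0.012 and 0.012 m and z of Can5 in the frame of Glide between 0.024 and 0.056 m and z of Lid in the frame of Bin between 0.037 and 0.043 m and x of Lid in the frame of Bin between -0.005 and 0.005 m and y of Lid in the frame of Bin between -0.005 and 0.005 m and angle between the z axis of Lid and the z axis of Bin, either way round below 0.02 rad and angle between Lid's own z axis and vertical below 0.5 rad and x of Bin in the frame of Crates between -0.05 and 0.05 m and y of Bin in the frame of Crates between -0.07 and 0.07 m and z of Bin in the frame of Crates between 0.076 and 0.087 m and angle between Bin's own z axis and vertical below 0.06 rad and linear speed of Bin below 0.02 m/s and contact force between each of Lid, Bin and the fingers below 0.3 N); the robot touches nothing.
It fails at once if a can is dropped or thrown (faster than 1.5 m/s) (linear speed of any of Can1, Can2, Can3, Can4, Can5 above 1.5 m/s).
It fails at once if the bottle is moved by more than 40 mm or knocked over (distance of Bottle from where it was at the start of the episode above 0.04 m or angle between Bottle's own z axis and vertical above 0.6 rad).
It fails at once if the jar is moved by more than 40 mm or knocked over (distance of Jar from where it was at the start of the episode above 0.04 m or angle between Jar's own z axis and vertical above 0.6 rad).
Of Can1, Can2, Can3, Can4, Can5 only 3 to 5 are there at a start; the rules pass over those that are not, and their reading is None.
At some moment in a run one of Lid, Bin may be knocked a few centimetres aside while the robot is not near it.
It also fails if it takes over 210 s, if anything falls off the work surface, if the arm or the gripper's body presses on something with over 40 N, if the wrist force passes 120 N, or if a joint passes its speed limit or range.

### The arm

A 6-joint arm with a two-finger parallel gripper is mounted at the origin on the work surface. World frame = base frame: x ahead of the robot, y to its left, z up, the work surface at z = 0. Lengths are in m, angles in rad, forces in N, time in s.
With the tool pointing down it reaches from about 0.3 to 0.75 m from the base axis. Payload 8.5 kg.
Tool frame: the origin (TCP) lies midway between the tips of the shut fingers; the grasp point (between the pads) lies 19 mm behind it; z points along the fingers, y is the line along which they close (so a half turn about z gives the same grasp; the last joint's range is limited). The gripper opens to 85 mm and grips with 20 to 120 N. Pads are 22 mm wide; open, the fingers measure 114 mm over their backs; the gripper's body (76 mm by 85 mm) begins 54 mm behind the grasp point. The pads swing forward as they close: fully open they stand 13 mm farther back than shut.
Start: joints at [-1.475, 0.381, 1.297, -0, 1.464, -0.215], TCP at [0.168, -0.524, 0.201] pointing down, gripper open.
Joint ranges: [-3.11, 3.11], [-0.89, 2.33], [0.22, 2.48], [-1.42, 4.56], [0.17, 2.85], [-2.88, 2.88]. Speed limits (rad/s): [2.39, 2.39, 3.14, 3.14, 3.14, 3.14].

### API

Orientations are given as a unit quaternion [w, x, y, z].
In Python, from workcell import r, imaging, ticket gives the robot as it stands. The module is installed in compiled form; this text tells all that it offers.
- The arm moves only by the tool carry_out, never from a script. Its argument "commands" is a list of rows, each a list of 5 numbers: the shift along the world's x, y, z in m, then the turn about the world's z in degrees, then the closure, from 0 (fully open) to 1 (shut). In form: [[tx, ty, tz, turn, jaw], ...]. A call has 1 to 5 rows; each row shifts and turns the commanded pose from where the row before left it; what a row does not reach is not made up. A row lasts 1/8 s, in which the tool goes at most 62.5 mm and 10.7 degrees, less where a joint would pass 70% of its speed; a pose out of reach is approached as far as the arm can. A call is refused whole if a number of a shift passes 0.0625 or a number of a turn 10.7, either way. A call with a gripper value outside its range is refused whole. The fingers move at their own pace and stop on an object; the grip force is fixed at half the most. Time passes only in rows, so rows that do not move let the fingers close. It gives the time, the measured TCP pose, the force, the opening and the grip force at its end, in the units of the state.
- r.read_state(): the state, without advancing time (a new reading comes with each control period).
- imaging.grab_frame(name): name is "side" or "top"; returns a dict with "img" (420x560x3 uint8, red, green, blue), "z_map" (420x560 float32, m along the optical axis (not along the pixel's ray), 0 where there is no reading), "K" (3x3 intrinsics, pixels), "D" ([k1, k2, p1, p2, k3] as OpenCV has them; the pictures are not rectified), "R" (3x3) and "t" (3): a world point X has camera coordinates R X + t. Camera axes: x right, y down, z forward; pixel columns grow to the right and rows downward; lengths in m; the calibration is good to about 2 mm. A picture is of the moment at which its call begins.
- ticket.close_job(): hands the job in; it is judged then, once.
Trained networks look in the newest picture that a camera, given by its name, has taken for a name from the list of things; names that differ only in an ending like _2 or _b are one class to them, and where a whole thing is asked for, a point or a joint stands for the part that bears it (a point fixed in the world has none). Each returns a list of dicts, best first, with "confidence" (0 to 1); they miss things now and then, are a little off and sometimes report something else, mostly with a low value. They report only what shows in the picture. A call takes as long as a camera call.
- imaging.silhouettes(camera, name): "region" (420x560 bool, what is visible of it) and "bbox" ([centre column, centre row, width, height] in pixels, round what is visible of it).
- imaging.place_of(camera, name): "location" ([column, row] in pixels: a listed point, or the origin of a listed thing).
The state is a dict: "t": time; "joints": joint angles; "qvel": joint speeds; "tau": joint torques, N m; "eef_pos": TCP position; "eef_rot": TCP orientation; "wrist_force": force on the tool from outside, world axes, zero at the start; "ft_torque": the same for the moment, N m; "gripper_width": opening from 0.0 (shut) to 1.0 (fully open); "finger_force": force on a finger pad.
Only numpy, scipy, OpenCV 4.12 (cv2) and the standard library are available. Lean on these libraries where they do the work, as an engineer would, in place of code of your own. Each camera call takes 0.05 s, during which the arm holds its last target. There are 200 camera calls.

## Working session

There is one attempt and no reset: what is moved stays moved. The work goes in short steps, Python scripts to look and compute and a tool call to move; the robot and the scene stay as the last step left them, time stands still between calls to the robot, and variables do not carry over. Pictures are saved under pics/ and viewed, at most 14 in all, crops included, and the job is handed in when it is done.

Besides the shell and the picture viewer there is one more tool, called after "Request:" by a JSON object that holds its "method" and its "body". carry_out: Moves the arm, as the interface text tells. Its arguments: {"type":"object","properties":{"commands":{"type":"array"}},"required":["commands"]}

```bash
mkdir -p pics; cat > h.py <<'E'
import numpy as np, cv2
from workcell import r, imaging, ticket
def world(f,px,z=None):
    # pixel(s)-> world, by depth map (z None) or plane height z
    px=np.atleast_2d(np.array(px,float))
    n=cv2.undistortPoints(px[:,None],f["K"],f["D"])[:,0]
    ray=np.c_[n,np.ones(len(n))]
    R,t=np.array(f["R"]),np.array(f["t"])
    if z is None:
        d=f["z_map"][px[:,1].astype(int),px[:,0].astype(int)]
        return (ray*d[:,None]-t)@R
    c=-R.T@t; w=ray@R
    return c+w*((z-c[2])/w[:,2])[:,None]
def cloud(f,mask):
    v,u=np.nonzero(mask&(f["z_map"]>0))
    return world(f,np.c_[u,v])
def save(f,name): cv2.imwrite(f"pics/{name}.png",f["img"][:,:,::-1])
E
python3 - <<'E'
from h import *
for c in("top","side"):
    f=imaging.grab_frame(c); save(f,c+"0")
    print(c, "cam at",(-np.array(f["R"]).T@f["t"]).round(3))
    for n in("Can1","Glide","Glide_load","Bin","Lid","Lid_handle","Crates","Crates_floor","Bottle","Jar"):
        for d in imaging.place_of(c,n)[:6]:
            p=d["location"]; 
            try: w=world(f,p)[0].round(3)
            except Exception as e: w=e
            print(n,round(d["confidence"],2),np.round(p,1),w)
print(r.read_state())
E
```

```text
top cam at [ 0.531 -0.065  1.139]
Can1 0.8 [235.3 212.1] [0.621 0.047 0.113]
Can1 0.65 [294.3 212.1] [ 0.624 -0.102  0.113]
Can1 0.58 [276.6 210.8] [ 0.626 -0.057  0.113]
Glide 0.78 [157.7 216.6] [0.61  0.264 0.047]
Glide_load 0.78 [158.7 250.1] [0.52  0.258 0.046]
Bin 0.83 [276.1 211.3] [ 0.625 -0.056  0.11 ]
Bin 0.72 [234.6 208.9] [0.629 0.049 0.109]
Lid 0.64 [283.  274.4] [ 0.464 -0.077  0.054]
Crates 0.56 [411.  267.7] [ 0.488 -0.409  0.081]
Crates_floor 0.82 [420.3 268.1] [ 0.487 -0.434  0.079]
Bottle 0.83 [221.9 164.1] [0.745 0.086 0.105]
Jar 0.74 [292.3 154.5] [ 0.774 -0.095  0.101]
Jar 0.29 [411.9 266.2] [ 0.492 -0.41   0.084]
side cam at [0.585 0.695 0.892]
Can1 0.92 [270.7 267.8] [0.629 0.105 0.05 ]
Can1 0.77 [274.3 227.5] [0.626 0.045 0.112]
Glide 0.8 [270.7 357.1] [0.614 0.316 0.07 ]
Glide 0.6 [209.8 273.8] [0.758 0.123 0.041]
Glide_load 0.92 [323.3 335.2] [0.516 0.246 0.03 ]
Bin 0.74 [275.1 224.9] [ 0.628 -0.022  0.04 ]
Bin 0.44 [206.1 273.3] [0.764 0.127 0.048]
Lid 0.91 [343.8 222.7] [ 0.47  -0.029  0.053]
Lid_handle 0.62 [324.9 336.4] [0.513 0.248 0.03 ]
Lid_handle 0.3
[... 222 characters left out ...]
13 0.071]
{'t': 1.1, 'joints': array([-1.47526836e+00,  3.80608248e-01,  1.29737075e+00,  1.18135100e-05,
        1.46357838e+00, -2.15323324e-01]), 'qvel': array([ 0.00026999, -0.00263554,  0.00044879, -0.00045062,  0.00048063,
        0.0002166 ]), 'tau': array([ 1.40218722e-04, -4.48332310e+01, -2.31464106e+01, -2.04300527e-04,
        5.31990117e-04,  5.97639783e-06]), 'eef_pos': array([ 0.16821708, -0.52364557,  0.20122785]), 'eef_rot': array([1.79579339e-05, 9.87945828e-01, 1.54800002e-01, 4.80647161e-06]), 'wrist_force': array([-0.36643248,  0.36587747, -0.843947  ]), 'ft_torque': array([-0.0098453 , -0.00113445, -0.01766866]), 'finger_force': 0.0, 'gripper_width': 0.9962593877800422}
```

View pics/top0.png

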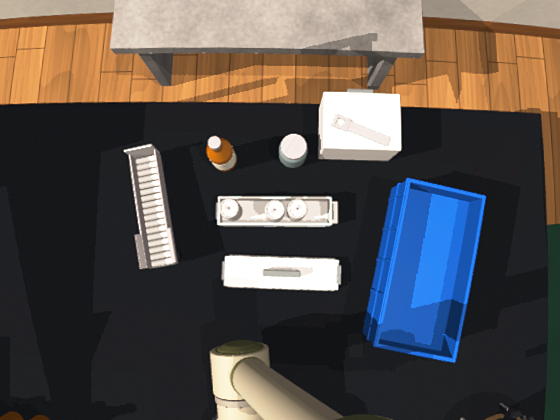

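View pics/side0.png

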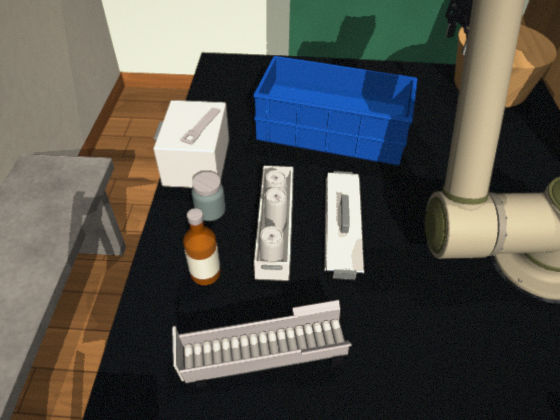

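```bash
python3 - <<'E'
from h import *
f=imaging.grab_frame("top"); save(f,"top1")
im=f["img"][:,:,::-1]
a=cv2.resize(im[185:235,205:350],None,fx=4,fy=4,interpolation=cv2.INTER_CUBIC)
b=cv2.resize(im[240:300,205:350],None,fx=4,fy=4,interpolation=cv2.INTER_CUBIC)
c=cv2.resize(im[140:275,115:190],None,fx=3.25,fy=3.25,interpolation=cv2.INTER_CUBIC)[:440]
m=np.zeros((440,a.shape[1]+c.shape[1],3),np.uint8); m[:200,:580]=a; m[200:440,:580]=b; m[:len(c),580:]=c
cv2.imwrite("pics/m1.png",m[:600,:800])
def box(u0,u1,v0,v1):
    q=np.zeros((420,560),bool); q[v0:v1,u0:u1]=1; return cloud(f,q)
def rect(p,n):
    (c,s,a)=cv2.minAreaRect((p[:,:2]*1000).astype(np.float32)); print(n,np.round(c,1),np.round(s,1),round(a,2),"zmed",np.median(p[:,2]).round(4),len(p))
p=box(205,350,190,232)
top=p[p[:,2]>.1]; 
lab=cv2.kmeans(top[:,:2].astype(np.float32),3,None,(3,50,1e-4),5,cv2.KMEANS_PP_CENTERS)[1].ravel()
for k in range(3):
    q=top[lab==k]; c,rr=cv2.minEnclosingCircle((q[:,:2]*1000).astype(np.float32)); print("can",np.round(c,1),round(rr,1),q.mean(0).round(4))
rect(p[(p[:,2]>.056)&(p[:,2]<.068)],"binrim")
q=p[(p[:,2]>.01)&(p[:,2]<.03)]; print("low -y end",q[q[:,1]<-.19].round(3)[:8], "+y", q[q[:,1]>.08].round(3)[:8])
p=box(210,350,245,300)
rect(p[(p[:,2]>.02)&(p[:,2]<.032)],"lidplate"); rect(p[(p[:,2]>.045)],"handle"); rect(p[p[:,2]>.01],"lid all")
p=box(115,190,140,275)
for lo,hi in((.01,.2),(.06,.1),(.028,.05)): rect(p[(p[:,2]>lo)&(p[:,2]<hi)],f"glide{lo}")
q=p[(p[:,2]>.055)]; np.save("gl.npy",p)
p=box(355,495,170,370)
rect(p[p[:,2]>.145],"crate rim"); rect(p[(p[:,2]>.07)&(p[:,2]<.09)],"crate floor")
E
```

```text
can [ 633.2 -107.6] 26.4 [ 0.6324 -0.1071  0.1115]
can [630.8  64.9] 26.3 [0.6297 0.0635 0.1116]
can [629.4 -50.5] 26.3 [ 0.6286 -0.0505  0.1114]
binrim [631.2 -49.9] [ 74.5 308.4] 0.68 zmed 0.0632 506
low -y end [[ 0.666 -0.191  0.029]
 [ 0.667 -0.194  0.025]
 [ 0.665 -0.195  0.017]
 [ 0.662 -0.195  0.013]
 [ 0.661 -0.205  0.025]
 [ 0.661 -0.208  0.025]
 [ 0.661 -0.21   0.026]
 [ 0.662 -0.214  0.022]] +y [[0.661 0.094 0.021]
 [0.617 0.096 0.017]
 [0.615 0.097 0.014]
 [0.612 0.097 0.014]
 [0.609 0.096 0.017]
 [0.606 0.096 0.016]
 [0.604 0.096 0.017]
 [0.601 0.096 0.015]]
lidplate [467.4 -72. ] [319.8  82.4] 89.18 zmed 0.0267 3204
handle [465.9 -70.4] [97.8 18.2] 88.34 zmed 0.0565 266
lid all [467.1 -72. ] [319.8  85.9] 89.18 zmed 0.0268 3618
glide0.01 [634.6 280.4] [319.1  97.9] 12.85 zmed 0.0451 4118
glide0.06 [635.9 281.3] [316.5  97.7] 13.12 zmed 0.0772 1124
glide0.028 [632.6 276.1] [312.5  78.3] 13.8 zmed 0.0399 2376
crate rim [ 487.2 -436.3] [211.7 420.4] 78.84 zmed 0.1549 2426
crate floor [ 486.7 -431.1] [203.3 416.3] 78.74 zmed 0.0822 10267
```

View pics/m1.png

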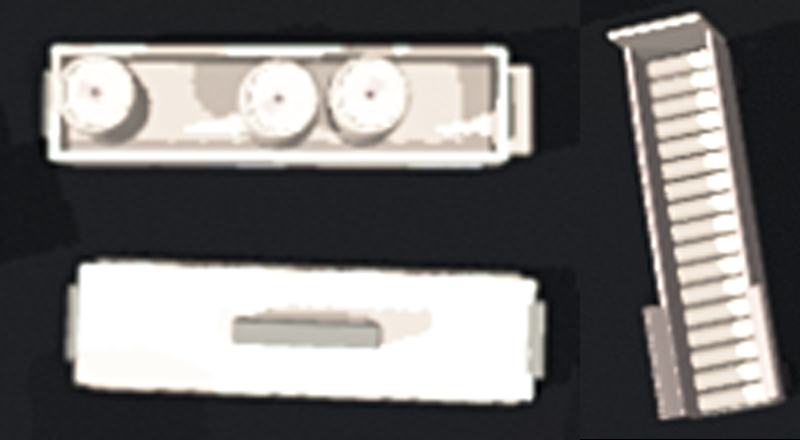

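```bash
python3 - <<'E'
from h import *
P=[np.load("gl.npy")]
f=imaging.grab_frame("side")
q=np.zeros((420,560),bool); q[295:385,165:360]=1; P.append(cloud(f,q))
for n,p in zip(("top","side"),P):
    p=p[p[:,2]>.015]
    best=[]
    c=np.array([.635,.278])
    for psi in np.arange(8,18,.25):
        a=np.radians(psi); e=np.array([np.cos(a),np.sin(a)]); nn=np.array([-e[1],e[0]])
        x=(p[:,:2]-c)@e; y=(p[:,:2]-c)@nn; h=p[:,2]-(.042-.06*x)
        s=(h>.02)&(h<.034)&(x>-.05)&(x<.14)
        H=np.histogram(y[s],np.arange(-.07,.07,.002))[0]; best.append((np.sort(H)[-6:].sum(),psi))
    psi=max(best)[1]; print(n,max(best),sorted(best)[-4:])
    a=np.radians(psi); e=np.array([np.cos(a),np.sin(a)]); nn=np.array([-e[1],e[0]])
    x=(p[:,:2]-c)@e; y=(p[:,:2]-c)@nn; h=p[:,2]-(.042-.06*x)
    s=(h>.02)&(h<.034)&(x>-.05)&(x<.14)
    print({round(k*2-70):v for k,v in enumerate(np.histogram(y[s],np.arange(-.07,.07,.002))[0]) if v>5})
    s=(abs(h)<.006)&(x>-.05)&(x<.14); print("rollers y",np.percentile(y[s],[1,50,99]).round(4),"h",np.median(h[s]).round(4))
    s=(abs(y)<.025); print("x extent",np.percentile(x[s],[.5,99.5]).round(4)); s&=h>.02; print("stop",np.percentile(x[s],[5,50,95]).round(4) if s.sum() else 0, s.sum(), h[s].max() if s.sum() else 0)
E
```

```text
top (np.int64(300), np.float64(11.75)) [(np.int64(297), np.float64(11.25)), (np.int64(298), np.float64(11.5)), (np.int64(298), np.float64(12.0)), (np.int64(300), np.float64(11.75))]
{-38: np.int64(12), -36: np.int64(70), -34: np.int64(46), -32: np.int64(27), 32: np.int64(18), 34: np.int64(78), 36: np.int64(47), 38: np.int64(32)}
rollers y [-0.0354  0.0059  0.0366] h -0.0007
x extent [-0.1577  0.1573]
stop [0.1505 0.1531 0.1577] 140 0.06733145483635959
side (np.int64(818), np.float64(12.5)) [(np.int64(802), np.float64(13.0)), (np.int64(814), np.float64(12.75)), (np.int64(817), np.float64(12.25)), (np.int64(818), np.float64(12.5))]
{-36: np.int64(19), -34: np.int64(65), -32: np.int64(163), -30: np.int64(169), -28: np.int64(11), 34: np.int64(20), 36: np.int64(91), 38: np.int64(189), 40: np.int64(141)}
rollers y [-0.0312 -0.0026  0.0405] h -0.0027
x extent [-0.1551  0.1581]
stop [0.1515 0.1534 0.1584] 193 0.06442770925133648
```

Request:
{"method": "carry_out", "body": {"commands": [[0.031,0.0278,0.0125,4.87,0],[0.031,0.0278,0.0125,4.87,0],[0.031,0.0278,0.0125,4.87,0],[0.031,0.0278,0.0125,4.87,0],[0.031,0.0278,0,4.87,0]]}}

```text
t: 1.82
eef_pos: [0.3243, -0.384, 0.2522]
eef_rot: [0.001, 0.933, 0.361, 0.0]
wrist_force: [-0.3, -0.9, -0.1]
gripper_width: 1.003
finger_force: 0.0
```

Request:
{"method": "carry_out", "body": {"commands": [[0.031,0.0278,0,4.87,0],[0.031,0.0278,0,4.87,0],[0.031,0.0278,0,4.87,0],[0.031,0.0278,0,4.87,0],[0.031,0.0278,0,4.87,0]]}}

```text
t: 2.45
eef_pos: [0.4792, -0.2446, 0.2513]
eef_rot: [0.0, 0.835, 0.55, 0.0]
wrist_force: [0.1, -1.7, -0.3]
gripper_width: 0.997
finger_force: 0.0
```

Request:
{"method": "carry_out", "body": {"commands": [[0.031,0.0278,0,4.87,0],[0.031,0.0278,0,4.87,0],[0.031,0.0278,0,4.87,0],[0.031,0.0278,0,4.87,0],[0.031,0.0278,0,4.87,0]]}}

```text
t: 3.08
eef_pos: [0.6341, -0.1056, 0.2512]
eef_rot: [0.0, 0.701, 0.713, -0.0]
wrist_force: [0.1, -0.8, 0.3]
gripper_width: 1.004
finger_force: 0.0
```

Request:
{"method": "carry_out", "body": {"commands": [[0,0,-0.03,0,0],[0,0,-0.03,0,0],[0,0,0,0,0]]}}

```text
t: 3.45
eef_pos: [0.6323, -0.1063, 0.1892]
eef_rot: [-0.002, 0.702, 0.712, -0.001]
wrist_force: [0.2, 0.0, 0.2]
gripper_width: 1.004
finger_force: 0.0
```

Request:
{"method": "carry_out", "body": {"commands": [[0,-0.001,-0.04,0,0],[0,0,-0.04,0,0],[0,0,-0.02,0,0],[0,0,-0.019,0,0],[0,0,0,0,0]]}}

```text
t: 4.08
eef_pos: [0.6333, -0.1078, 0.0725]
eef_rot: [-0.0, 0.702, 0.712, -0.0]
wrist_force: [0.0, -0.2, 0.3]
gripper_width: 1.003
finger_force: 0.0
```

Request:
{"method": "carry_out", "body": {"commands": [[0,0,0,0,1],[0,0,0,0,1],[0,0,0,0,1],[0,0,0,0,1],[0,0,0,0,1]]}}

```text
t: 4.7
eef_pos: [0.6339, -0.1079, 0.0743]
eef_rot: [0.001, 0.702, 0.712, 0.001]
wrist_force: [-1.9, 0.6, 6.3]
gripper_width: 0.584
finger_force: 60.9
```

```bash
python3 - <<'E'
from h import *
f=imaging.grab_frame("side"); cv2.imwrite("pics/s2.png",cv2.resize(f["img"][130:330,150:400,::-1],None,fx=2.5,fy=2.5))
E
```

```text
(no output)
```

View pics/s2.png

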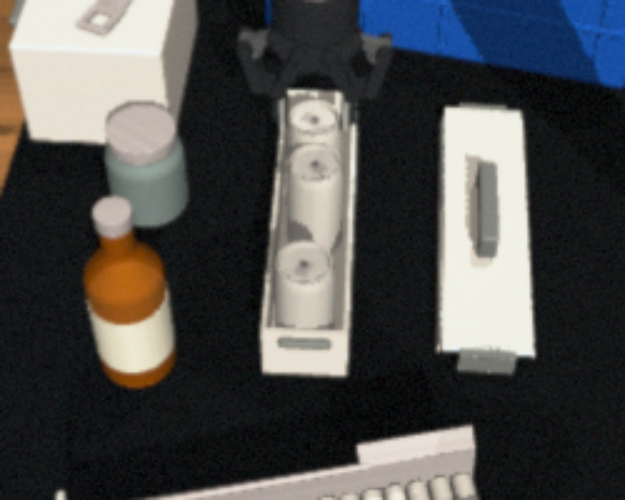

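Request:
{"method": "carry_out", "body": {"commands": [[0,0,0.01,0,1],[0,0,0.03,0,1],[0,0,0.04,0,1],[0,0,0.04,0,1],[0,0,0,0,1]]}}

```text
t: 5.38
eef_pos: [0.6343, -0.108, 0.196]
eef_rot: [0.003, 0.702, 0.712, 0.001]
wrist_force: [0.3, 0.6, -3.4]
gripper_width: 0.582
finger_force: 63.2
```

```bash
python3 - <<'E'
from h import *
f=imaging.grab_frame("side"); cv2.imwrite("pics/s3.png",cv2.resize(f["img"][80:280,150:400,::-1],None,fx=2.5,fy=2.5))
E
```

```text
(no output)
```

View pics/s3.png

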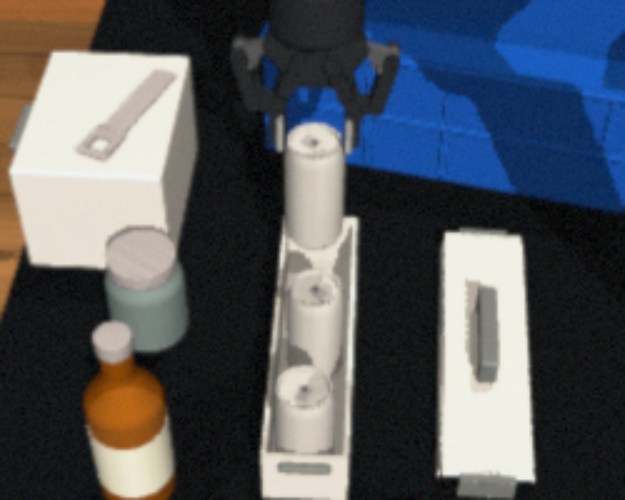

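Request:
{"method": "carry_out", "body": {"commands": [[0,0,0.03,0,1],[-0.0114,0.0363,0.01,-7.87,1],[-0.0114,0.0363,0,-7.87,1],[-0.0114,0.0363,0,-7.87,1],[-0.0114,0.0363,0,-7.87,1]]}}

```text
t: 6.05
eef_pos: [0.5864, 0.0388, 0.2303]
eef_rot: [-0.001, 0.87, 0.493, -0.001]
wrist_force: [1.0, 0.1, -2.6]
gripper_width: 0.581
finger_force: 63.3
```

Request:
{"method": "carry_out", "body": {"commands": [[-0.0114,0.0363,0,-7.87,1],[-0.0114,0.0363,0,-7.87,1],[-0.0114,0.0363,0,-7.87,1],[-0.0114,0.0363,0,-7.87,1],[-0.0114,0.0363,0,-7.87,1]]}}

```text
t: 6.68
eef_pos: [0.5294, 0.2201, 0.2304]
eef_rot: [0.0, 0.985, 0.172, -0.002]
wrist_force: [0.8, 0.4, -2.5]
gripper_width: 0.586
finger_force: 63.3
```

Request:
{"method": "carry_out", "body": {"commands": [[-0.0114,0.0363,0,-7.87,1],[0,0,-0.03,0,1],[0,0,-0.03,0,1],[0,0,-0.02,0,1],[0,0,0,0,1]]}}

```text
t: 7.3
eef_pos: [0.5177, 0.255, 0.1496]
eef_rot: [0.0, 0.994, 0.106, -0.003]
wrist_force: [-0.5, 0.2, -2.6]
gripper_width: 0.587
finger_force: 63.3
```

```bash
python3 - <<'E'
from h import *
f=imaging.grab_frame("side"); g=imaging.grab_frame("top")
a=cv2.resize(f["img"][230:400,150:380,::-1],None,fx=2.2,fy=2.2); b=cv2.resize(g["img"][140:300,100:230,::-1],None,fx=2.2,fy=2.2)
m=np.zeros((376,800,3),np.uint8); m[:a.shape[0],:a.shape[1]]=a[:376]; m[:b.shape[0],506:506+b.shape[1]]=b; cv2.imwrite("pics/s4.png",m)
for c in ("side","top"):
  for d in imaging.silhouettes(c,"Can1")[:4]:
    p=cloud(f if c=="side" else g,d["region"]); print(c,d["confidence"],d["bbox"],np.median(p,0).round(3),p[:,2].min().round(3),p[:,2].max().round(3))
E
```

```text
side 0.63 [274.5, 223.0, 39.7, 111.7] [ 0.629 -0.042  0.03 ] -0.003 0.117
side 0.62 [327.8, 314.9, 32.9, 49.7] [0.527 0.277 0.147] 0.0 0.192
side 0.59 [274.9, 207.9, 22.0, 41.1] [ 0.629 -0.032  0.092] 0.003 0.117
side 0.55 [271.8, 244.6, 28.1, 38.2] [0.63  0.081 0.104] 0.038 0.118
top 0.89 [231.6, 210.4, 21.1, 24.9] [0.626 0.06  0.111] 0.011 0.118
top 0.68 [151.7, 249.6, 27.2, 21.3] [0.507 0.235 0.166] 0.003 0.28
top 0.56 [275.2, 210.2, 23.2, 20.3] [ 0.628 -0.051  0.111] 0.002 0.12
```

View pics/s4.png

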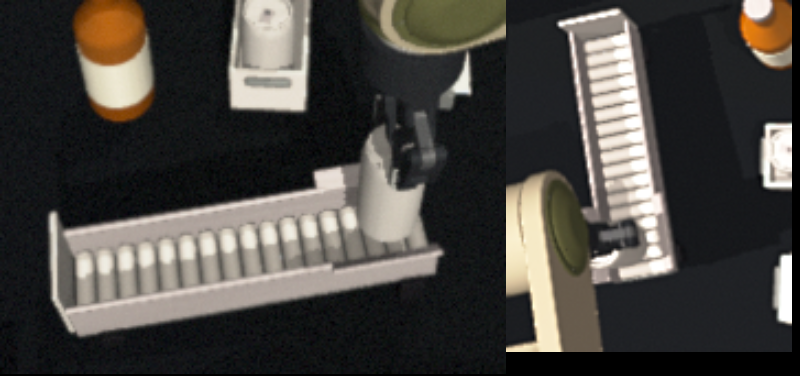

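Request:
{"method": "carry_out", "body": {"commands": [[0.001,0,-0.01,0,1],[0,0,-0.008,0,1],[0,0,-0.005,0,1],[0,0,-0.003,0,1],[0,0,0,0,1]]}}

```text
t: 8.12
eef_pos: [0.5202, 0.2554, 0.1261]
eef_rot: [0.0, 0.994, 0.106, -0.0]
wrist_force: [-0.6, 0.4, -3.6]
gripper_width: 0.581
finger_force: 63.4
```

Request:
{"method": "carry_out", "body": {"commands": [[0,0,-0.002,0,1],[0,0,0,0,1]]}}

```text
t: 8.38
eef_pos: [0.5202, 0.2554, 0.1242]
eef_rot: [-0.0, 0.994, 0.106, -0.0]
wrist_force: [0.2, 0.4, -2.9]
gripper_width: 0.584
finger_force: 63.4
```

Request:
{"method": "carry_out", "body": {"commands": [[0,0,-0.002,0,1],[0,0,0,0,1]]}}

```text
t: 8.62
eef_pos: [0.5201, 0.2553, 0.1221]
eef_rot: [0.0, 0.994, 0.106, -0.0]
wrist_force: [0.3, -0.2, -3.2]
gripper_width: 0.583
finger_force: 63.4
```

Request:
{"method": "carry_out", "body": {"commands": [[0,0,-0.002,0,1],[0,0,0,0,1]]}}

```text
t: 8.88
eef_pos: [0.5201, 0.2553, 0.1201]
eef_rot: [0.0, 0.994, 0.106, -0.0]
wrist_force: [-0.2, -0.4, -3.2]
gripper_width: 0.584
finger_force: 63.4
```

Request:
{"method": "carry_out", "body": {"commands": [[0,0,-0.0015,0,1],[0,0,0,0,1]]}}

```text
t: 9.12
eef_pos: [0.5203, 0.2554, 0.1189]
eef_rot: [-0.0, 0.994, 0.106, 0.0]
wrist_force: [-0.1, 0.3, -1.4]
gripper_width: 0.578
finger_force: 63.7
```

Request:
{"method": "carry_out", "body": {"commands": [[0,0,-0.001,0,1],[0,0,0,0,1]]}}

```text
t: 9.38
eef_pos: [0.5209, 0.2555, 0.1186]
eef_rot: [-0.0, 0.994, 0.106, 0.001]
wrist_force: [0.5, 0.5, 4.9]
gripper_width: 0.58
finger_force: 64.2
```

Request:
{"method": "carry_out", "body": {"commands": [[0,0,0,0,0],[0,0,0,0,0],[0,0,0,0,0],[0,0,0,0,0],[0,0,0.02,0,0]]}}

```text
t: 10.0
eef_pos: [0.5194, 0.2551, 0.1367]
eef_rot: [0.0, 0.994, 0.106, -0.002]
wrist_force: [0.2, -0.2, -0.4]
gripper_width: 1.002
finger_force: 0.0
```

Request:
{"method": "carry_out", "body": {"commands": [[0,0,0.04,0,0],[0,0,0.05,0,0],[0.0114,-0.0363,0,7.87,0],[0.0114,-0.0363,0,7.87,0],[0.0114,-0.0363,0,7.87,0]]}}

```text
t: 10.62
eef_pos: [0.5546, 0.1454, 0.2278]
eef_rot: [0.0, 0.951, 0.309, 0.0]
wrist_force: [1.3, 0.0, 0.2]
gripper_width: 1.001
finger_force: 0.0
```

```bash
python3 - <<'E'
from h import *
f=imaging.grab_frame("side"); g=imaging.grab_frame("top")
a=cv2.resize(f["img"][200:400,150:380,::-1],None,fx=1.88,fy=1.88); b=cv2.resize(g["img"][140:300,100:330,::-1],None,fx=1.6,fy=1.6)
m=np.zeros((376,800,3),np.uint8); m[:a.shape[0],:a.shape[1]]=a[:376]; m[:b.shape[0],432:432+b.shape[1]]=b; cv2.imwrite("pics/s5.png",m)
E
```

```text
(no output)
```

View pics/s5.png

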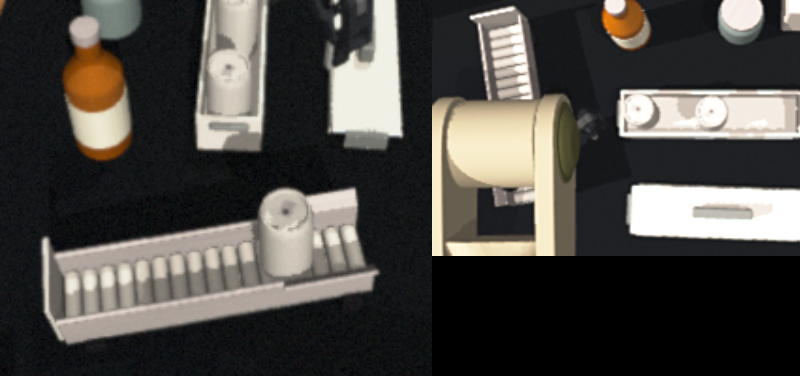

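Request:
{"method": "carry_out", "body": {"commands": [[0.0124,-0.0327,0,9.13,0],[0.0124,-0.0327,0,9.13,0],[0.0124,-0.0327,0,9.13,0],[0.0124,-0.0327,0,9.13,0],[0.0124,-0.0327,0,9.13,0]]}}

```text
t: 11.35
eef_pos: [0.6167, -0.0172, 0.2277]
eef_rot: [-0.0, 0.757, 0.654, 0.0]
wrist_force: [0.0, 0.5, 0.0]
gripper_width: 0.998
finger_force: 0.0
```

Request:
{"method": "carry_out", "body": {"commands": [[0.0124,-0.0327,0,9.13,0],[0,0,-0.04,0,0],[0,0,0,0,0]]}}

```text
t: 11.72
eef_pos: [0.6275, -0.0489, 0.1851]
eef_rot: [-0.003, 0.704, 0.71, -0.001]
wrist_force: [0.2, -0.4, 1.0]
gripper_width: 1.001
finger_force: 0.0
```

```bash
python3 - <<'E'
from h import *
f=imaging.grab_frame("side")
for n in("Can1","Bin"):
  for d in imaging.silhouettes("side",n)[:5]:
    p=cloud(f,d["region"]); t=p[p[:,2]>p[:,2].max()-.012]; print(n,round(d["confidence"],2),np.round(d["bbox"]),t.mean(0).round(3),p[:,2].max().round(3))
E
```

```text
Can1 0.88 [270. 244.  24.  37.] [0.631 0.068 0.11 ] 0.118
Can1 0.8 [286. 326.  35.  48.] [0.591 0.275 0.15 ] 0.157
Can1 0.73 [275. 208.  23.  44.] [ 0.629 -0.048  0.11 ] 0.119
Can1 0.5 [344. 224.  38. 108.] [ 0.467 -0.067  0.054] 0.06
Bin 0.9 [275. 222.  42. 113.] [ 0.615 -0.064  0.113] 0.118
```

Request:
{"method": "carry_out", "body": {"commands": [[0.001,-0.001,-0.04,0,0],[0,0,-0.04,0,0],[0,0,-0.02,0,0],[0,0,-0.016,0,0],[0,0,0,0,0]]}}

```text
t: 12.5
eef_pos: [0.6299, -0.0505, 0.0718]
eef_rot: [-0.0, 0.704, 0.711, -0.0]
wrist_force: [-0.5, 0.5, 0.4]
gripper_width: 1.001
finger_force: 0.0
```

Request:
{"method": "carry_out", "body": {"commands": [[0,0,0,0,1],[0,0,0,0,1],[0,0,0,0,1],[0,0,0,0,1],[0,0,0,0,1]]}}

```text
t: 13.12
eef_pos: [0.6304, -0.0509, 0.0735]
eef_rot: [0.001, 0.704, 0.71, 0.001]
wrist_force: [-2.4, 0.4, 5.5]
gripper_width: 0.583
finger_force: 61.3
```

Request:
{"method": "carry_out", "body": {"commands": [[0,0,0.01,0,1],[0,0,0.03,0,1],[0,0,0.04,0,1],[0,0,0.04,0,1],[0,0,0.04,0,1]]}}

```text
t: 13.75
eef_pos: [0.6295, -0.0506, 0.2337]
eef_rot: [0.0, 0.704, 0.71, 0.0]
wrist_force: [0.1, 0.6, -2.0]
gripper_width: 0.585
finger_force: 62.7
```

```bash
python3 - <<'E'
from h import *
f=imaging.grab_frame("side"); print(r.read_state()["eef_pos"])
for n in("Can1",):
  for d in imaging.silhouettes("side",n)[:5]:
    p=cloud(f,d["region"]); t=p[p[:,2]>p[:,2].max()-.012]; print(n,round(d["confidence"],2),np.round(d["bbox"]),t.mean(0).round(3),p[:,2].max().round(3))
E
```

```text
[ 0.63108668 -0.05103301  0.23968873]
Can1 0.92 [271. 244.  29.  38.] [0.631 0.068 0.11 ] 0.116
Can1 0.79 [258. 331.  32.  50.] [0.64  0.286 0.147] 0.154
Can1 0.61 [276. 163.  28.  52.] [ 0.63  -0.048  0.27 ] 0.277
```

Request:
{"method": "carry_out", "body": {"commands": [[-0.0139,0.0383,0,-9.8,1],[-0.0139,0.0383,0,-9.8,1],[-0.0139,0.0383,0,-9.8,1],[-0.0139,0.0383,0,-9.8,1],[-0.0139,0.0383,0,-9.8,1]]}}

```text
t: 14.48
eef_pos: [0.5593, 0.1419, 0.231]
eef_rot: [-0.0, 0.936, 0.352, -0.001]
wrist_force: [0.7, -0.5, -2.0]
gripper_width: 0.583
finger_force: 62.8
```

Request:
{"method": "carry_out", "body": {"commands": [[-0.0139,0.0383,0,-9.8,1],[-0.0139,0.0383,0,-9.8,1],[-0.0139,0.0383,0,-9.8,1],[0,0,-0.04,0,1],[0,0,-0.03,0,1]]}}

```text
t: 15.1
eef_pos: [0.5175, 0.256, 0.1598]
eef_rot: [0.0, 0.994, 0.106, -0.001]
wrist_force: [0.8, 0.6, -2.3]
gripper_width: 0.586
finger_force: 62.9
```

Request:
{"method": "carry_out", "body": {"commands": [[0,0,-0.025,0,1],[0,0,-0.015,0,1],[0,0,0,0,1]]}}

```text
t: 15.48
eef_pos: [0.5181, 0.2555, 0.1209]
eef_rot: [0.0, 0.994, 0.106, -0.001]
wrist_force: [-0.0, -0.4, -2.1]
gripper_width: 0.585
finger_force: 62.9
```

```bash
python3 - <<'E'
from h import *
f=imaging.grab_frame("side"); print(r.read_state()["eef_pos"])
cv2.imwrite("pics/s6.png",cv2.resize(f["img"][200:400,150:380,::-1],None,fx=1.88,fy=1.88))
for n in("Can1",):
  for d in imaging.silhouettes("side",n)[:5]:
    p=cloud(f,d["region"]); t=p[p[:,2]>p[:,2].max()-.012]; print(n,round(d["confidence"],2),np.round(d["bbox"]),t.mean(0).round(3),p[:,2].max().round(3))
E
```

```text
[0.51870934 0.2556647  0.12192273]
Can1 0.85 [270. 243.  29.  38.] [0.631 0.068 0.11 ] 0.116
Can1 0.55 [324. 321.  31.  50.] [0.528 0.291 0.219] 0.219
```

View pics/s6.png

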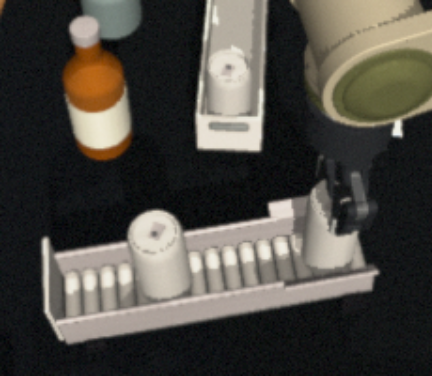

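Request:
{"method": "carry_out", "body": {"commands": [[0.001,0,-0.0025,0,1],[0,0,0,0,1],[0,0,-0.001,0,1],[0,0,0,0,1],[0,0,0,0,1]]}}

```text
t: 16.2
eef_pos: [0.5196, 0.2557, 0.1183]
eef_rot: [-0.0, 0.994, 0.106, 0.0]
wrist_force: [0.1, 0.7, -2.1]
gripper_width: 0.585
finger_force: 62.9
```

Request:
{"method": "carry_out", "body": {"commands": [[0,0,-0.001,0,1],[0,0,0,0,1],[0,0,0,0,1],[0,0,0,0,1],[0,0,0,0,1]]}}

```text
t: 16.82
eef_pos: [0.52, 0.2558, 0.1179]
eef_rot: [-0.0, 0.994, 0.106, 0.001]
wrist_force: [1.2, 0.3, 5.9]
gripper_width: 0.584
finger_force: 63.6
```

```bash
python3 - <<'E'
from h import *
f=imaging.grab_frame("side")
for n in("Can1",):
  for d in imaging.silhouettes("side",n)[:5]:
    p=cloud(f,d["region"]); t=p[p[:,2]>p[:,2].max()-.012]; print(n,round(d["confidence"],2),np.round(d["bbox"]),t.mean(0).round(3),p[:,2].max().round(3))
E
```

```text
Can1 0.6 [324. 322.  28.  48.] [0.531 0.286 0.217] 0.218
Can1 0.55 [218. 339.  35.  48.] [0.715 0.303 0.141] 0.148
```

Request:
{"method": "carry_out", "body": {"commands": [[0,0,0,0,1],[0,0,0,0,1],[0,0,0,0,1],[0,0,0,0,1],[0,0,0,0,1]]}}

```text
t: 17.55
eef_pos: [0.52, 0.2558, 0.1179]
eef_rot: [-0.0, 0.994, 0.106, 0.001]
wrist_force: [-0.2, 0.3, 4.5]
gripper_width: 0.585
finger_force: 63.6
```

Request:
{"method": "carry_out", "body": {"commands": [[0,0,0,0,1],[0,0,0,0,1],[0,0,0,0,1],[0,0,0,0,1],[0,0,0,0,1]]}}

```text
t: 18.18
eef_pos: [0.52, 0.2558, 0.1179]
eef_rot: [-0.0, 0.994, 0.106, 0.001]
wrist_force: [0.4, -0.0, 5.4]
gripper_width: 0.586
finger_force: 63.6
```

```bash
python3 - <<'E'
from h import *
for i in range(2):
  f=imaging.grab_frame("side")
  for d in imaging.silhouettes("side","Can1")[:5]:
    p=cloud(f,d["region"]); t=p[p[:,2]>p[:,2].max()-.012]; print(round(d["confidence"],2),np.round(d["bbox"]),t.mean(0).round(3),p[:,2].max().round(3))
E
```

```text
0.93 [323. 322.  28.  46.] [0.533 0.262 0.154] 0.16
0.73 [198. 342.  36.  48.] [0.748 0.311 0.139] 0.147
0.96 [197. 344.  40.  43.] [0.751 0.312 0.139] 0.146
0.89 [270. 244.  27.  36.] [0.631 0.068 0.11 ] 0.116
0.88 [325. 322.  27.  50.] [0.531 0.286 0.217] 0.22
```

Request:
{"method": "carry_out", "body": {"commands": [[0,0,0,0,0],[0,0,0,0,0],[0,0,0,0,0],[0,0,0,0,0],[0,0,0.02,0,0]]}}

```text
t: 19.0
eef_pos: [0.5188, 0.2554, 0.1362]
eef_rot: [0.0, 0.994, 0.106, -0.002]
wrist_force: [-0.8, 0.7, -0.2]
gripper_width: 1.0
finger_force: 0.0
```

Request:
{"method": "carry_out", "body": {"commands": [[0,0,0.04,0,0],[0,0,0.05,0,0],[0.0139,-0.0239,0,9.83,0],[0.0139,-0.0239,0,9.83,0],[0.0139,-0.0239,0,9.83,0]]}}

```text
t: 19.62
eef_pos: [0.5616, 0.1833, 0.2273]
eef_rot: [-0.0, 0.934, 0.358, 0.0]
wrist_force: [1.1, 1.0, -1.1]
gripper_width: 0.998
finger_force: 0.0
```

Request:
{"method": "carry_out", "body": {"commands": [[0.0139,-0.0239,0,9.83,0],[0.0139,-0.0239,0,9.83,0],[0.0139,-0.0239,0,9.83,0],[0.0139,-0.0239,0,9.83,0],[0.0139,-0.0239,0,9.83,0]]}}

```text
t: 20.25
eef_pos: [0.6311, 0.0637, 0.2271]
eef_rot: [-0.0, 0.7, 0.714, -0.0]
wrist_force: [0.6, -0.4, 0.1]
gripper_width: 1.002
finger_force: 0.0
```

Request:
{"method": "carry_out", "body": {"commands": [[0,0,-0.04,0,0],[0,0,0,0,0],[0,0,0,0,0]]}}

```text
t: 20.62
eef_pos: [0.6312, 0.0647, 0.1886]
eef_rot: [0.001, 0.702, 0.712, 0.001]
wrist_force: [-0.3, 0.2, 0.4]
gripper_width: 1.0
finger_force: 0.0
```

```bash
python3 - <<'E'
from h import *
f=imaging.grab_frame("side"); s=r.read_state(); print(s["eef_pos"],s["eef_rot"])
for d in imaging.silhouettes("side","Can1")[:5]:
    p=cloud(f,d["region"]); t=p[p[:,2]>p[:,2].max()-.012]; print(round(d["confidence"],2),np.round(d["bbox"]),t.mean(0).round(3),p[:,2].max().round(3))
E
```

```text
[0.63131688 0.06479982 0.18899692] [0.00096437 0.70209849 0.7120787  0.00084327]
0.83 [292. 329.  30.  48.] [0.58  0.273 0.15 ] 0.158
0.74 [191. 345.  41.  48.] [0.759 0.313 0.139] 0.146
0.63 [272. 244.  27.  32.] [0.631 0.069 0.11 ] 0.116
```

Request:
{"method": "carry_out", "body": {"commands": [[0,0.001,-0.04,0,0],[0,0,-0.04,0,0],[0,0,-0.02,0,0],[0,0,-0.017,0,0],[0,0,0,0,0]]}}

```text
t: 21.35
eef_pos: [0.6307, 0.0657, 0.0702]
eef_rot: [-0.0, 0.702, 0.712, -0.0]
wrist_force: [1.8, -0.3, 0.8]
gripper_width: 0.999
finger_force: 0.0
```

Request:
{"method": "carry_out", "body": {"commands": [[0,0,0,0,1],[0,0,0,0,1],[0,0,0,0,1],[0,0,0,0,1],[0,0,0,0,1]]}}

```text
t: 21.98
eef_pos: [0.6314, 0.0655, 0.0721]
eef_rot: [0.001, 0.702, 0.712, 0.001]
wrist_force: [-2.2, -0.5, 6.1]
gripper_width: 0.589
finger_force: 61.7
```

Request:
{"method": "carry_out", "body": {"commands": [[0,0,0.01,0,1],[0,0,0.03,0,1],[0,0,0.04,0,1],[0,0,0.04,0,1],[0,0,0.04,0,1]]}}

```text
t: 22.6
eef_pos: [0.6305, 0.0655, 0.2321]
eef_rot: [0.0, 0.702, 0.712, 0.0]
wrist_force: [0.9, -0.5, -2.4]
gripper_width: 0.592
finger_force: 62.8
```

Request:
{"method": "carry_out", "body": {"commands": [[0,0,0,0,1]]}}

```text
t: 22.72
eef_pos: [0.6318, 0.0655, 0.2341]
eef_rot: [0.003, 0.702, 0.712, 0.002]
wrist_force: [-0.1, 0.7, -2.1]
gripper_width: 0.588
finger_force: 63.0
```

Request:
{"method": "carry_out", "body": {"commands": [[-0.0139,0.0238,0,-9.83,1],[-0.0139,0.0238,0,-9.83,1],[-0.0139,0.0238,0,-9.83,1],[-0.0139,0.0238,0,-9.83,1],[-0.0139,0.0238,0,-9.83,1]]}}

```text
t: 23.35
eef_pos: [0.5602, 0.1851, 0.229]
eef_rot: [-0.0, 0.936, 0.353, -0.001]
wrist_force: [-0.5, -0.4, -2.3]
gripper_width: 0.587
finger_force: 62.9
```

Request:
{"method": "carry_out", "body": {"commands": [[-0.0139,0.0238,0,-9.83,1],[-0.0139,0.0238,0,-9.83,1],[-0.0139,0.0238,0,-9.83,1],[0,0,-0.04,0,1],[0,0,-0.03,0,1]]}}

```text
t: 23.98
eef_pos: [0.5183, 0.256, 0.1579]
eef_rot: [0.0, 0.994, 0.106, -0.001]
wrist_force: [1.0, 0.3, -2.9]
gripper_width: 0.586
finger_force: 63.1
```

Request:
{"method": "carry_out", "body": {"commands": [[0,0,-0.025,0,1],[0,0,-0.015,0,1],[0,0,0,0,1],[0,0,0,0,1]]}}

```text
t: 24.48
eef_pos: [0.52, 0.2559, 0.1211]
eef_rot: [-0.0, 0.994, 0.106, 0.001]
wrist_force: [0.1, -0.4, -2.0]
gripper_width: 0.591
finger_force: 63.1
```

```bash
python3 - <<'E'
from h import *
f=imaging.grab_frame("side"); s=r.read_state(); print(s["eef_pos"],s["eef_rot"])
for d in imaging.silhouettes("side","Can1")[:5]:
    p=cloud(f,d["region"]); t=p[p[:,2]>p[:,2].max()-.012]; print(round(d["confidence"],2),np.round(d["bbox"]),t.mean(0).round(3),p[:,2].max().round(3))
E
```

```text
[0.52005383 0.255975   0.12118005] [-1.26737317e-04  9.94386307e-01  1.05807061e-01  8.50456788e-04]
0.9 [325. 323.  32.  54.] [0.531 0.289 0.22 ] 0.22
0.87 [191. 343.  38.  43.] [0.759 0.313 0.139] 0.146
0.63 [247. 335.  32.  48.] [0.66  0.291 0.145] 0.153
```

Request:
{"method": "carry_out", "body": {"commands": [[0,0,-0.002,0,1],[0,0,0,0,1],[0,0,-0.001,0,1],[0,0,0,0,1],[0,0,0,0,1]]}}

```text
t: 25.2
eef_pos: [0.5196, 0.2559, 0.1172]
eef_rot: [-0.0, 0.994, 0.106, 0.0]
wrist_force: [0.5, -0.6, -1.1]
gripper_width: 0.587
finger_force: 63.1
```

Request:
{"method": "carry_out", "body": {"commands": [[0,0,-0.001,0,1],[0,0,0,0,1],[0,0,0,0,1],[0,0,0,0,1],[0,0,0,0,1]]}}

```text
t: 25.82
eef_pos: [0.5198, 0.2559, 0.1165]
eef_rot: [-0.0, 0.994, 0.106, 0.0]
wrist_force: [0.8, 0.7, 3.6]
gripper_width: 0.59
finger_force: 63.5
```

Request:
{"method": "carry_out", "body": {"commands": [[0,0,0,0,1],[0,0,0,0,1],[0,0,0,0,1],[0,0,0,0,1],[0,0,0,0,1]]}}

```text
t: 26.45
eef_pos: [0.5198, 0.2559, 0.1165]
eef_rot: [-0.0, 0.994, 0.106, 0.0]
wrist_force: [1.1, 0.4, 5.0]
gripper_width: 0.589
finger_force: 63.7
```

```bash
python3 - <<'E'
from h import *
f=imaging.grab_frame("side"); s=r.read_state(); print(s["eef_pos"],s["wrist_force"])
for d in imaging.silhouettes("side","Can1")[:5]:
    p=cloud(f,d["region"]); t=p[p[:,2]>p[:,2].max()-.012]; print(round(d["confidence"],2),np.round(d["bbox"]),t.mean(0).round(3),p[:,2].max().round(3))
E
```

```text
[0.51977578 0.25591362 0.11646859] [ 1.28992304 -0.09619733  5.01839424]
0.92 [193. 342.  36.  45.] [0.759 0.313 0.139] 0.146
0.64 [324. 323.  32.  50.] [0.53  0.288 0.215] 0.215
0.63 [225. 338.  34.  45.] [0.701 0.3   0.143] 0.151
```

Request:
{"method": "carry_out", "body": {"commands": [[0,0,0,0,1],[0,0,0,0,1],[0,0,0,0,1],[0,0,0,0,0],[0,0,0,0,0]]}}

```text
t: 27.18
eef_pos: [0.5192, 0.2558, 0.1157]
eef_rot: [0.0, 0.994, 0.106, -0.001]
wrist_force: [-1.1, -0.2, -0.4]
gripper_width: 0.98
finger_force: 0.0
```

Request:
{"method": "carry_out", "body": {"commands": [[0,0,0,0,0],[0,0,0,0,0],[0,0,0.02,0,0],[0,0,0.05,0,0],[0,0,0.05,0,0]]}}

```text
t: 27.8
eef_pos: [0.5193, 0.2558, 0.2375]
eef_rot: [0.0, 0.994, 0.106, -0.0]
wrist_force: [0.6, 0.1, -0.2]
gripper_width: 1.001
finger_force: 0.0
```

```bash
python3 - <<'E'
from h import *
f=imaging.grab_frame("top"); g=imaging.grab_frame("side"); s=r.read_state(); print(s["eef_pos"],s["eef_rot"],s["t"])
for d in imaging.silhouettes("side","Can1")[:5]:
    p=cloud(g,d["region"]); t=p[p[:,2]>p[:,2].max()-.012]; print(round(d["confidence"],2),np.round(d["bbox"]),t.mean(0).round(3),p[:,2].max().round(3))
a=f["img"][150:310,190:360,::-1]; cv2.imwrite("pics/t7.png",cv2.resize(a,None,fx=3,fy=3,interpolation=cv2.INTER_CUBIC))
def rect(p,n):
    (c,sz,an)=cv2.minAreaRect((p[:,:2]*1000).astype(np.float32)); print(n,np.round(c,1),np.round(sz,1),round(an,2),"zmed",np.median(p[:,2]).round(4),len(p))
q=np.zeros((420,560),bool); q[180:310,205:360]=1; p=cloud(f,q)
rect(p[(p[:,2]>.056)&(p[:,2]<.07)&(p[:,0]>.57)],"binrim"); l=p[p[:,0]<.56]
rect(l[(l[:,2]>.02)&(l[:,2]<.032)],"lidplate"); rect(l[l[:,2]>.048],"handle")
np.savez("bl.npz",p=p)
E
```

```text
[0.52133989 0.2564171  0.24184867] [-7.91995680e-04  9.94363899e-01  1.05892743e-01  5.15139902e-03] 27.9
0.79 [311. 325.  30.  52.] [0.55  0.267 0.152] 0.159
0.63 [194. 344.  37.  46.] [0.759 0.313 0.139] 0.147
0.62 [219. 340.  31.  44.] [0.709 0.302 0.142] 0.149
binrim [630.7 -51.1] [ 74.4 305.9] 0.99 zmed 0.0634 487
lidplate [467.6 -72.3] [320.   82.9] 89.04 zmed 0.0266 3206
handle [466.  -70.5] [98.1 17.9] 88.32 zmed 0.0561 263
```

View pics/t7.png

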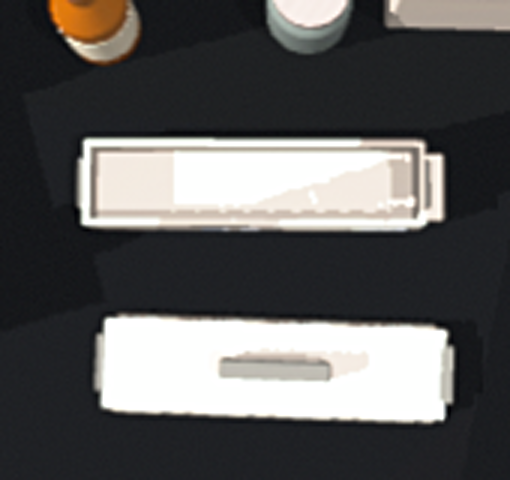

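```bash
cat > fit.py <<'E'
from h import *
def edges(p,cx,cy,hl,n):
    # long-axis lines from slices in y
    ys=np.arange(cy-hl+.02,cy+hl-.02,.006); A=[]
    for y in ys:
        s=p[abs(p[:,1]-y)<.003]
        if len(s)>4: A.append((y,s[:,0].min(),s[:,0].max()))
    A=np.array(A); out=[]
    for k in(1,2):
        m=np.ones(len(A),bool)
        for _ in range(3):
            c=np.polyfit(A[m,0],A[m,k],1); e=A[:,k]-np.polyval(c,A[:,0]); m=abs(e)<max(.0015,1.5*e[m].std())
        out.append((c[0],np.polyval(c,cy)))
    s=[o[0] for o in out]; xm=np.mean([o[1] for o in out])
    B=[]
    for x in np.arange(cx-.03,cx+.031,.005):
        q=p[abs(p[:,0]-x)<.0025]
        if len(q)>4:B.append((round(x,3),q[:,1].min().round(4),q[:,1].max().round(4)))
    B=np.array(B)
    print(n,"yaw",np.round(90-np.degrees(np.arctan(s)),2),"x@cy",round(xm,4),"width",round(out[1][1]-out[0][1],4)); 
    print("  ylo",B[:,1],"\n  yhi",B[:,2], "mid med",np.median((B[:,1]+B[:,2])/2).round(4))
def run(p):
    b=p[(p[:,2]>.057)&(p[:,2]<.07)&(p[:,0]>.57)]; edges(b,.6305,-.0505,.15,"bin")
    l=p[(p[:,0]<.56)&(p[:,2]>.021)&(p[:,2]<.033)]; edges(l,.467,-.072,.154,"lid")
    h=p[(p[:,0]<.56)&(p[:,2]>.05)]; edges(h,.466,-.07,.05,"handle")
E
python3 - <<'E'
from fit import *
run(np.load("bl.npz")["p"])
E
```

```text
bin yaw [91.12 91.13] x@cy 0.6314 width 0.0718
  ylo [-0.1981 -0.1981 -0.1977 -0.2039 -0.204  -0.1983 -0.2012 -0.2039 -0.2038
 -0.2035 -0.2006 -0.1977 -0.1975] 
  yhi [0.0974 0.0973 0.101  0.0976 0.0979 0.0987 0.1016 0.0956 0.0958 0.0995
 0.0963 0.0963 0.0966] mid med -0.0507
lid yaw [89.02 89.09] x@cy 0.4676 width 0.079
  ylo [-0.2241 -0.2319 -0.2315 -0.2311 -0.2314 -0.2314 -0.2315 -0.2312 -0.2316
 -0.2313 -0.2312 -0.226  -0.2258] 
  yhi [0.0815 0.0788 0.0873 0.0874 0.0876 0.0877 0.0878 0.0855 0.0854 0.0858
 0.0857 0.0857 0.0805] mid med -0.0721
handle yaw [87.51 87.47] x@cy 0.4661 width 0.0159
  ylo [-0.1193 -0.1191 -0.1189 -0.119  -0.1136] 
  yhi [-0.0218 -0.0221 -0.0218 -0.0215 -0.0242] mid med -0.0704
```

Request:
{"method": "carry_out", "body": {"commands": [[-0.006,-0.0364,0,8.54,0],[-0.006,-0.0364,0,8.54,0],[-0.006,-0.0364,0,8.54,0],[-0.006,-0.0364,0,8.54,0],[-0.006,-0.0364,0,8.54,0]]}}

```text
t: 28.58
eef_pos: [0.4888, 0.0728, 0.2349]
eef_rot: [-0.001, 0.886, 0.463, -0.001]
wrist_force: [0.6, -0.4, 0.2]
gripper_width: 0.997
finger_force: 0.0
```

Request:
{"method": "carry_out", "body": {"commands": [[-0.006,-0.0364,0,8.54,0],[-0.006,-0.0364,0,8.54,0],[-0.006,-0.0364,0,8.54,0],[-0.006,-0.0364,0,8.54,0],[0,0,-0.05,0,0]]}}

```text
t: 29.2
eef_pos: [0.4665, -0.0742, 0.1867]
eef_rot: [0.003, 0.714, 0.701, 0.001]
wrist_force: [0.6, 0.0, -0.2]
gripper_width: 0.997
finger_force: 0.0
```

Request:
{"method": "carry_out", "body": {"commands": [[0,0,-0.05,0,0],[0,0,-0.03,0,0],[0,0,0,0,0],[0,0,0,0,0]]}}

```text
t: 29.7
eef_pos: [0.466, -0.0718, 0.107]
eef_rot: [0.0, 0.713, 0.701, 0.0]
wrist_force: [0.4, 0.3, 0.4]
gripper_width: 1.0
finger_force: 0.0
```

```bash
python3 - <<'E'
from h import *
g=imaging.grab_frame("side"); s=r.read_state(); print(s["eef_pos"],s["eef_rot"],s["t"])
for n in ("Can1","Lid","Bin"):
  for d in imaging.silhouettes("side",n)[:4]:
    p=cloud(g,d["region"]); print(n,round(d["confidence"],2),np.round(d["bbox"]),np.median(p,0).round(3))
E
```

```text
[ 0.46618069 -0.0719296   0.10730733] [9.21643159e-04 7.13169548e-01 7.00990879e-01 3.66271976e-04] 29.75
Can1 0.96 [190. 344.  37.  43.] [0.753 0.324 0.132]
Can1 0.93 [221. 339.  38.  49.] [0.703 0.314 0.137]
Can1 0.66 [286. 330.  38.  54.] [0.591 0.289 0.141]
Lid 0.94 [346. 224.  38. 108.] [ 0.469 -0.035  0.025]
Bin 0.94 [274. 221.  38. 120.] [ 0.632 -0.047  0.005]
```

Request:
{"method": "carry_out", "body": {"commands": [[0.001,0,-0.03,0,0],[0,0,-0.025,0,0],[0,0,-0.013,0,0],[0,0,-0.007,0,0],[0,0,0,0,0]]}}

```text
t: 30.52
eef_pos: [0.4668, -0.0718, 0.0314]
eef_rot: [0.0, 0.713, 0.701, 0.0]
wrist_force: [0.0, -0.1, 0.6]
gripper_width: 0.999
finger_force: 0.0
```

Request:
{"method": "carry_out", "body": {"commands": [[0,0,0,0,1],[0,0,0,0,1],[0,0,0,0,1],[0,0,0,0,1],[0,0,0,0,1]]}}

```text
t: 31.15
eef_pos: [0.4666, -0.0717, 0.0313]
eef_rot: [0.0, 0.713, 0.701, 0.0]
wrist_force: [1.0, 0.6, -0.3]
gripper_width: -0.003
finger_force: 0.0
```

Request:
{"method": "carry_out", "body": {"commands": [[0,0,0,0,1],[0,0,0,0,1],[0,0,0,0,1]]}}

```text
t: 31.52
eef_pos: [0.4666, -0.0717, 0.0312]
eef_rot: [-0.0, 0.713, 0.701, -0.0]
wrist_force: [0.6, -0.4, -0.4]
gripper_width: -0.002
finger_force: 0.0
```

```bash
python3 - <<'E'
from h import *
g=imaging.grab_frame("side"); cv2.imwrite("pics/s8.png",cv2.resize(g["img"][120:320,220:420,::-1],None,fx=2.5,fy=2.5))
for n in ("Lid","Bin"):
  for d in imaging.silhouettes("side",n)[:4]:
    p=cloud(g,d["region"]); print(n,round(d["confidence"],2),np.round(d["bbox"]),np.median(p,0).round(3))
E
```

```text
Lid 0.72 [346. 234.  44.  90.] [ 0.472 -0.004  0.025]
Bin 0.79 [274. 222.  40. 113.] [ 0.633 -0.045  0.005]
```

View pics/s8.png

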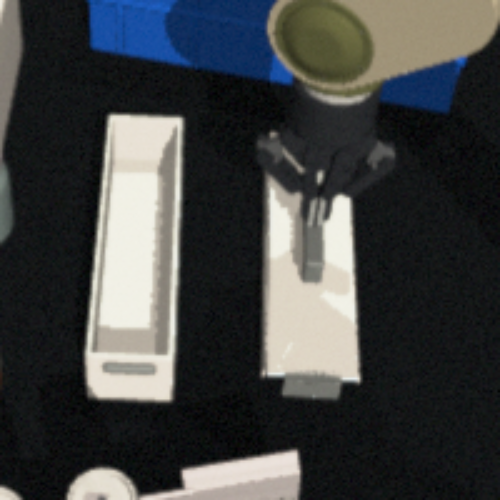

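```bash
python3 - <<'E'
from h import *
g=imaging.grab_frame("side")
P=np.array([[.4666,-.0717,.0312],[.4666,-.0717,.0555],[.4666,-.0717,.075]])
uv=cv2.projectPoints(P,cv2.Rodrigues(np.array(g["R"]))[0],np.array(g["t"],float),g["K"],np.array(g["D"],float))[0][:,0]
print(uv.round(1))
for v in range(192,236,3): print(v,world(g,[[u,v] for u in (342,344,346,348,350)]).round(3).tolist())
d=imaging.place_of("side","Lid_handle"); print(d)
m=cv2.resize(g["img"][180:245,310:380,::-1],None,fx=8,fy=8,interpolation=cv2.INTER_CUBIC); cv2.imwrite("pics/s9.png",m)
E
```

```text
[[343.8 215.1]
 [344.9 208.3]
 [345.8 202.7]]
192 [[0.482, -0.053, 0.129], [0.477, -0.054, 0.129], [0.472, -0.057, 0.126], [0.465, -0.077, 0.105], [0.463, -0.06, 0.123]]
195 [[0.48, -0.059, 0.113], [0.476, -0.057, 0.115], [0.471, -0.056, 0.117], [0.465, -0.067, 0.106], [0.462, -0.058, 0.115]]
198 [[0.479, -0.058, 0.105], [0.474, -0.059, 0.103], [0.47, -0.06, 0.103], [0.464, -0.066, 0.097], [0.461, -0.056, 0.108]]
201 [[0.477, -0.064, 0.088], [0.473, -0.058, 0.095], [0.469, -0.059, 0.094], [0.464, -0.061, 0.093], [0.459, -0.062, 0.092]]
204 [[0.476, -0.066, 0.076], [0.472, -0.06, 0.082], [0.468, -0.06, 0.083], [0.463, -0.06, 0.083], [0.458, -0.063, 0.08]]
207 [[0.475, -0.062, 0.07], [0.471, -0.061, 0.071], [0.466, -0.06, 0.073], [0.462, -0.057, 0.077], [0.456, -0.067, 0.066]]
210 [[0.474, -0.066, 0.056], [0.469, -0.066, 0.056], [0.464, -0.069, 0.053], [0.46, -0.066, 0.056], [0.45, -0.097, 0.022]]
213 [[0.474, -0.056, 0.056], [0.469, -0.058, 0.054], [0.465, -0.057, 0.056], [0.46, -0.059, 0.054], [0.45, -0.085, 0.025]]
216 [[0.474, -0.049, 0.053], [0.47, -0.047, 0.056], [0.465, -0.047, 0.057], [0.46, -0.05, 0.054], [0.45, -0.077, 0.023]]
219 [[0.474, -0.038, 0.055], [0.469, -0.04, 0.053], [0.465, -0.037, 0.057], [0.46, -0.039, 0.055], [0.451, -0.064, 0.027]]
222 [[0.474, -0.031, 0.053], [0.47, -0.027, 0.057], [0.465, -0.029, 0.056], [0.461, -0.03, 0.055], [0.452, -0.056, 0.026]]
225 [[0.474, -0.025, 0.05], [0.47, -0.02, 0.056], [0.466, -0.021, 0.054], [0.461, -0.022, 0.054], [0.452, -0.046, 0.026]]
228 [[0.473, -0.025, 0.039], [0.469, -0.022, 0.042], [0.464, -0.02, 0.045], [0.459, -0.023, 0.042], [0.453, -0.036, 0.027]]
231 [[0.472, -0.021, 0.032], [0.468, -0.021, 0.033], [0.463, -0.022, 0.031], [0.458, -0.021, 0.033], [0.452, -0.03, 0.023]]
234 [[0.471, -0.019, 0.024], [0.467, -0.018, 0.025], [0.462, -0.018, 0.026], [0.457, -0.02, 0.024], [0.453, -0.016, 0.029]]
[{'location': [343.4, 209.3], 'confidence': 0.93}]
```

View pics/s9.png

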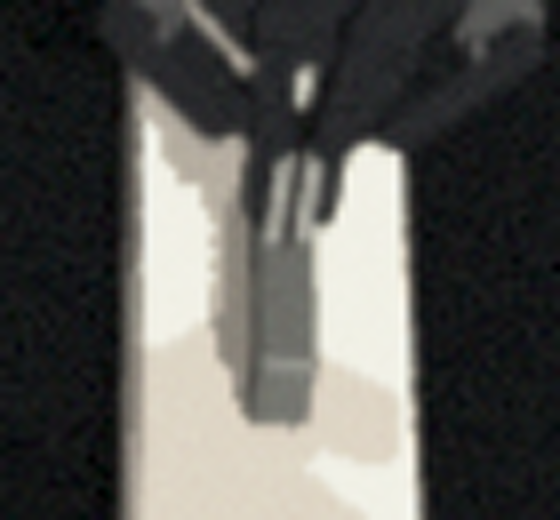

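Request:
{"method": "carry_out", "body": {"commands": [[0,0,0.03,0,0],[0,0,0,0,0],[0,0,0,0,0],[0,0,0,0,0],[0,0,0,0,0]]}}

```text
t: 32.4
eef_pos: [0.4664, -0.0717, 0.0608]
eef_rot: [-0.0, 0.713, 0.701, -0.0]
wrist_force: [0.2, -0.5, 0.4]
gripper_width: 0.996
finger_force: 0.0
```

Request:
{"method": "carry_out", "body": {"commands": [[0,0,-0.03,0,0],[0,0,-0.015,0,0],[0,0,-0.008,0,0],[0,0,-0.005,0,0],[0,0,0,0,0]]}}

```text
t: 33.02
eef_pos: [0.4667, -0.0718, 0.0033]
eef_rot: [0.0, 0.713, 0.701, 0.0]
wrist_force: [0.3, -0.4, 0.4]
gripper_width: 0.998
finger_force: 0.0
```

Request:
{"method": "carry_out", "body": {"commands": [[0,0,0,0,1],[0,0,0,0,1],[0,0,0,0,1],[0,0,0,0,1],[0,0,0,0,1]]}}

```text
t: 33.65
eef_pos: [0.4668, -0.0718, 0.0034]
eef_rot: [0.0, 0.713, 0.701, 0.0]
wrist_force: [0.4, 0.2, 2.1]
gripper_width: 0.195
finger_force: 59.7
```

Request:
{"method": "carry_out", "body": {"commands": [[0,0,0.01,0,1],[0,0,0.03,0,1],[0,0,0.04,0,1],[0,0,0.04,0,1],[0,0,0,0,1]]}}

```text
t: 34.28
eef_pos: [0.4677, -0.0722, 0.1259]
eef_rot: [0.003, 0.713, 0.701, 0.001]
wrist_force: [0.6, -0.6, -1.9]
gripper_width: 0.202
finger_force: 59.3
```

```bash
python3 - <<'E'
from fit import *
g=imaging.grab_frame("top"); s=r.read_state(); print(s["eef_pos"],s["eef_rot"],s["t"])
q=np.zeros((420,560),bool); q[170:330,190:380]=1; p=cloud(g,q); 
b=p[(p[:,2]>.057)&(p[:,2]<.07)&(p[:,0]>.57)]; edges(b,.6305,-.0505,.15,"bin")
for y0 in (-.15,.02): 
    for lo,hi in((.1,.2),):
        s=p[(p[:,2]>lo)&(p[:,2]<hi)&(abs(p[:,1]-y0)<.06)&(p[:,0]<.53)]; print(y0,len(s),s.min(0).round(3),s.max(0).round(3),s.mean(0).round(4))
l=p[(p[:,2]>.1)&(p[:,2]<.15)&(p[:,0]<.54)]; 
print(cv2.minAreaRect((l[:,:2]*1000).astype(np.float32)))
edges(l,.467,-.072,.154,"lid")
f=imaging.grab_frame("side"); cv2.imwrite("pics/s10.png",cv2.resize(f["img"][100:320,200:420,::-1],None,fx=2.5,fy=2.5))
E
```

```text
[ 0.46670566 -0.07179293  0.12408217] [9.53561215e-04 7.13201593e-01 7.00958235e-01 3.62624679e-04] 34.325
bin yaw [91.14 91.13] x@cy 0.6313 width 0.0717
  ylo [-0.1983 -0.1981 -0.198  -0.1979 -0.2039 -0.2037 -0.201  -0.1977 -0.2009
 -0.2035 -0.2036 -0.1976 -0.1975] 
  yhi [0.0973 0.097  0.1037 0.1038 0.1014 0.0985 0.0955 0.099  0.1021 0.1022
 0.0957 0.0965 0.097 ] mid med -0.0506
-0.15 961 [ 0.423 -0.209  0.131] [ 0.51  -0.092  0.155] [ 0.4787 -0.168   0.1486]
0.02 938 [ 0.428 -0.039  0.132] [0.513 0.08  0.18 ] [0.4736 0.0457 0.1485]
((456.7264709472656, -120.06185913085938), (415.85137939453125, 146.83029174804688), 76.43147277832031)
lid yaw [93.56 89.1 ] x@cy 0.4807 width 0.0591
  ylo [-0.2231 -0.2254 -0.2331 -0.2325 -0.2303 -0.2301 -0.2323 -0.2324 -0.2306
 -0.2323 -0.2322 -0.2304 -0.2252] 
  yhi [0.0794 0.0798 0.0848 0.0872 0.0876 0.0881 0.0878 0.0856 0.0855 0.0857
 0.0862 0.0837 0.079 ] mid med -0.0728
```

View pics/s10.png

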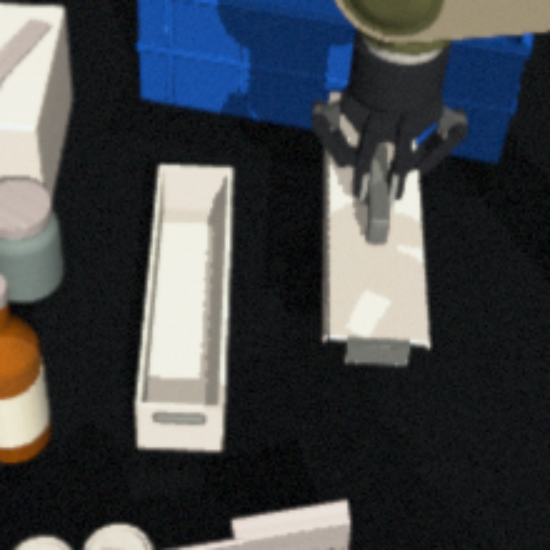

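Request:
{"method": "carry_out", "body": {"commands": [[0.0409,0.0054,0,0.51,1],[0.0409,0.0054,0,0.51,1],[0.0409,0.0054,0,0.51,1],[0.041,0.0055,0,0.51,1],[0,0,0,0,1]]}}

```text
t: 35.0
eef_pos: [0.6312, -0.0495, 0.1204]
eef_rot: [-0.002, 0.7, 0.714, -0.001]
wrist_force: [-0.7, -0.3, -1.2]
gripper_width: 0.198
finger_force: 59.4
```

Request:
{"method": "carry_out", "body": {"commands": [[0,0,-0.03,0,1],[0,0,-0.015,0,1],[0,0,0,0,1],[0,0,0,0,1]]}}

```text
t: 35.5
eef_pos: [0.6305, -0.0502, 0.079]
eef_rot: [0.0, 0.701, 0.713, 0.0]
wrist_force: [-0.0, 1.0, -0.9]
gripper_width: 0.197
finger_force: 59.4
```

```bash
python3 - <<'E'
from fit import *
g=imaging.grab_frame("top"); s=r.read_state(); print(s["eef_pos"],s["eef_rot"],s["t"])
q=np.zeros((420,560),bool); q[170:260,190:380]=1; p=cloud(g,q)
print(np.histogram(p[:,2],np.arange(0,.13,.01))[0])
l=p[(p[:,2]>.085)&(p[:,2]<.115)&(p[:,0]>.56)]; edges(l,.631,-.0505,.154,"lid")
f=imaging.grab_frame("side")
q=np.zeros((420,560),bool); q[120:300,225:320]=1; p=cloud(f,q); p=p[(p[:,1]>.04)]
for lo,hi in((.005,.03),(.03,.05),(.05,.066),(.072,.082),(.085,.095),(.095,.11)):
    s=p[(p[:,2]>lo)&(p[:,2]<hi)]; 
    if len(s): print(lo,len(s),np.percentile(s[:,0],[1,50,99]).round(4),np.percentile(s[:,1],[1,50,99]).round(4))
a=cv2.resize(f["img"][130:290,225:325,::-1],None,fx=4,fy=3.7,interpolation=cv2.INTER_CUBIC); b=cv2.resize(g["img"][180:245,200:350,::-1],None,fx=2.6,fy=4,interpolation=cv2.INTER_CUBIC)
m=np.zeros((592,790,3),np.uint8); m[:,:400]=a; m[:260,400:]=b; cv2.imwrite("pics/c11.png",m)
E
```

```text
[ 0.63064453 -0.05021636  0.07924878] [7.03138040e-04 7.00662789e-01 7.13492114e-01 4.05323511e-04] 35.55
[7144   12   17    2    0    0    0    0   42  231 1683    0]
lid yaw [90.46 94.75] x@cy 0.611 width 0.0465
  ylo [-0.2036 -0.2036 -0.2083 -0.2087 -0.2081 -0.2084 -0.2087 -0.2082 -0.2084
 -0.208  -0.2087 -0.208  -0.2031] 
  yhi [0.1064 0.1073 0.1073 0.1073 0.1074 0.1082 0.1079 0.1085 0.1084 0.108
 0.1088 0.101  0.1014] mid med -0.0501
0.005 234 [0.5915 0.6269 0.6643] [0.0451 0.1002 0.1025]
0.03 144 [0.5923 0.6313 0.6654] [0.0671 0.1003 0.1073]
0.05 210 [0.5929 0.629  0.6654] [0.0799 0.1006 0.109 ]
0.072 30 [0.6061 0.6292 0.6505] [0.1092 0.111  0.1127]
0.085 106 [0.5852 0.624  0.6719] [0.0411 0.1105 0.1132]
0.095 1063 [0.588  0.6286 0.6687] [0.0408 0.0775 0.1121]
```

View pics/c11.png

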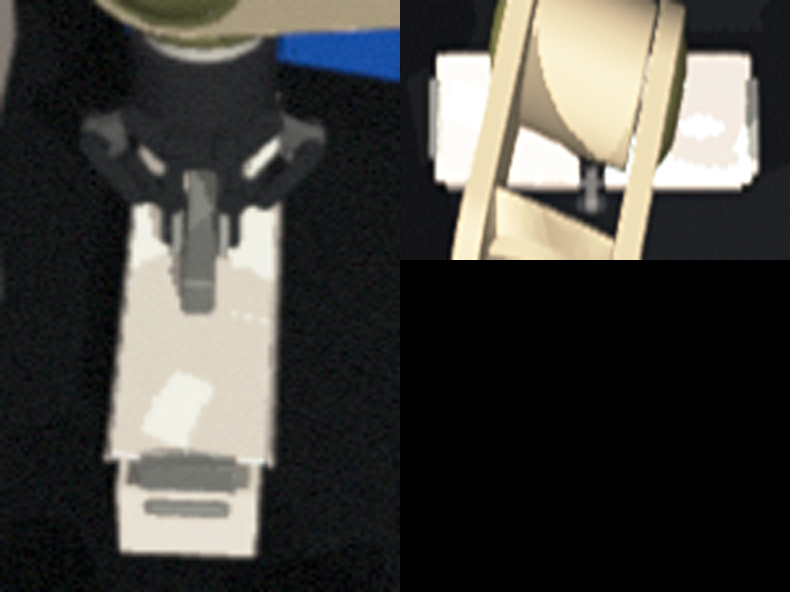

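Request:
{"method": "carry_out", "body": {"commands": [[0,0,-0.008,0,1],[0,0,-0.006,0,1],[0,0,-0.004,0,1],[0,0,-0.002,0,1],[0,0,0,0,1]]}}

```text
t: 36.22
eef_pos: [0.6303, -0.05, 0.0581]
eef_rot: [-0.0, 0.701, 0.714, -0.0]
wrist_force: [1.2, 0.1, -1.2]
gripper_width: 0.195
finger_force: 59.5
```

Request:
{"method": "carry_out", "body": {"commands": [[0,0,-0.002,0,1],[0,0,0,0,1]]}}

```text
t: 36.48
eef_pos: [0.6306, -0.0501, 0.0573]
eef_rot: [0.001, 0.701, 0.714, 0.0]
wrist_force: [-2.0, 0.2, 5.5]
gripper_width: 0.198
finger_force: 60.5
```

Request:
{"method": "carry_out", "body": {"commands": [[0,0,-0.002,0,1],[0,0,0,0,1]]}}

```text
t: 36.72
eef_pos: [0.6306, -0.0501, 0.0555]
eef_rot: [0.001, 0.701, 0.714, 0.0]
wrist_force: [-1.5, 0.8, 5.7]
gripper_width: 0.198
finger_force: 60.7
```

Request:
{"method": "carry_out", "body": {"commands": [[0,0,-0.002,0,1],[0,0,0,0,1]]}}

```text
t: 36.98
eef_pos: [0.6305, -0.0502, 0.053]
eef_rot: [0.001, 0.701, 0.714, 0.0]
wrist_force: [-0.5, 0.1, 3.2]
gripper_width: 0.197
finger_force: 60.2
```

Request:
{"method": "carry_out", "body": {"commands": [[0,0,-0.002,0,1],[0,0,0,0,1]]}}

```text
t: 37.22
eef_pos: [0.6305, -0.0501, 0.0497]
eef_rot: [0.0, 0.701, 0.714, 0.0]
wrist_force: [1.0, -0.9, -2.5]
gripper_width: 0.196
finger_force: 59.4
```

Request:
{"method": "carry_out", "body": {"commands": [[0,0,-0.002,0,1],[0,0,0,0,1]]}}

```text
t: 37.48
eef_pos: [0.6296, -0.0498, 0.0472]
eef_rot: [-0.001, 0.701, 0.714, -0.001]
wrist_force: [0.0, 0.3, -5.4]
gripper_width: 0.199
finger_force: 59.5
```

Request:
{"method": "carry_out", "body": {"commands": [[0,0,-0.002,0,1],[0,0,0,0,1]]}}

```text
t: 37.72
eef_pos: [0.63, -0.0499, 0.0458]
eef_rot: [-0.0, 0.701, 0.714, -0.0]
wrist_force: [0.3, 0.2, -4.8]
gripper_width: 0.196
finger_force: 59.5
```

Request:
{"method": "carry_out", "body": {"commands": [[0,0,-0.002,0,1],[0,0,0,0,1]]}}

```text
t: 37.98
eef_pos: [0.6303, -0.05, 0.0442]
eef_rot: [0.0, 0.701, 0.714, 0.0]
wrist_force: [-0.9, 0.4, -3.8]
gripper_width: 0.199
finger_force: 59.5
```

Request:
{"method": "carry_out", "body": {"commands": [[0,0,-0.002,0,1],[0,0,0,0,1]]}}

```text
t: 38.22
eef_pos: [0.6303, -0.05, 0.0441]
eef_rot: [0.001, 0.701, 0.714, 0.0]
wrist_force: [-6.0, 0.7, 9.6]
gripper_width: 0.195
finger_force: 61.5
```

Request:
{"method": "carry_out", "body": {"commands": [[0,0,-0.002,0,1],[0,0,0,0,1]]}}

```text
t: 38.48
eef_pos: [0.6303, -0.0501, 0.0441]
eef_rot: [0.001, 0.701, 0.714, 0.0]
wrist_force: [-13.0, 2.1, 22.8]
gripper_width: 0.193
finger_force: 63.3
```

Request:
{"method": "carry_out", "body": {"commands": [[0,0,-0.002,0,1],[0,0,0,0,1],[0,0,0,0,1]]}}

```text
t: 38.85
eef_pos: [0.6303, -0.0501, 0.044]
eef_rot: [0.002, 0.7, 0.714, 0.001]
wrist_force: [-18.6, 2.8, 36.9]
gripper_width: 0.197
finger_force: 65.2
```

```bash
python3 - <<'E'
from fit import *
f=imaging.grab_frame("side")
q=np.zeros((420,560),bool); q[120:300,225:320]=1; p=cloud(f,q); 
s=p[(p[:,1]>.0)&(p[:,1]<.09)&(p[:,2]>.04)&(abs(p[:,0]-.63)<.03)]; A=np.c_[s[:,:2]-[.63,.05],np.ones(len(s))]; print("plate plane",np.linalg.lstsq(A,s[:,2],rcond=None)[0].round(4),len(s))
for d in imaging.silhouettes("side","Can1")[:5]:
    p=cloud(f,d["region"]); t=p[p[:,2]>p[:,2].max()-.012]; print(round(d["confidence"],2),t.mean(0).round(3),p[:,2].max().round(3))
E
```

```text
plate plane [-0.3106 -3.4618  0.1427] 2025
0.94 [0.658 0.291 0.145] 0.153
0.67 [0.505 0.012 0.341] 0.342
0.66 [0.759 0.313 0.139] 0.146
```

Request:
{"method": "carry_out", "body": {"commands": [[0,0,0.006,0,1],[0,0,0.01,0,1],[0,0,0.03,0,1],[0,0,0.05,0,1],[0,0,0.05,0,1]]}}

```text
t: 39.58
eef_pos: [0.6302, -0.05, 0.1853]
eef_rot: [-0.001, 0.701, 0.714, -0.0]
wrist_force: [1.1, -0.4, -5.1]
gripper_width: 0.194
finger_force: 59.5
```

```bash
python3 - <<'E'
from fit import *
f=imaging.grab_frame("side"); cv2.imwrite("pics/s12.png",cv2.resize(f["img"][60:400,140:400,::-1],None,fx=1.75,fy=1.75))
t=imaging.grab_frame("top"); q=np.zeros((420,560),bool); q[80:170,310:410]=1; p=cloud(t,q); print("box z",np.percentile(p[:,2],[80,95,99.5]).round(3), p[p[:,2]>.08].min(0).round(3))
print(r.read_state()["eef_pos"],r.read_state()["wrist_force"])
E
```

```text
box z [0.133 0.136 0.14 ] [ 0.785 -0.372  0.08 ]
[ 0.63261997 -0.05057645  0.19026163] [ 0.76075839 -0.02749511 -4.06331226]
```

View pics/s12.png

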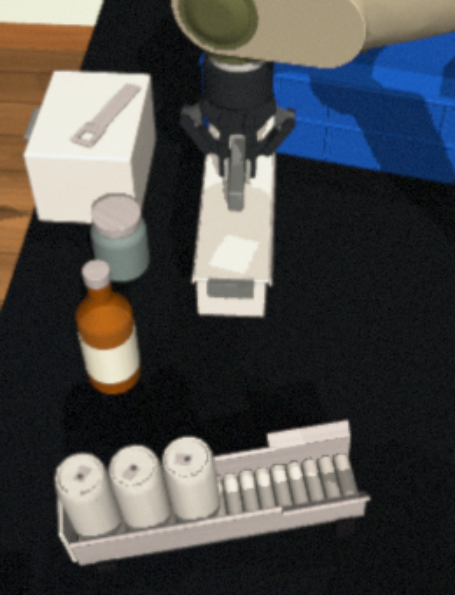

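Request:
{"method": "carry_out", "body": {"commands": [[0,0,0.04,0,1],[0,0,0.04,0,1],[-0.0143,-0.0384,0.01,7.77,1],[-0.0143,-0.0384,0,7.77,1],[-0.0143,-0.0384,0,7.77,1]]}}

```text
t: 40.3
eef_pos: [0.5868, -0.1662, 0.2727]
eef_rot: [-0.001, 0.54, 0.842, -0.0]
wrist_force: [0.8, -0.7, -4.0]
gripper_width: 0.194
finger_force: 59.9
```

Request:
{"method": "carry_out", "body": {"commands": [[-0.0143,-0.0384,0,7.77,1],[-0.0143,-0.0384,0,7.77,1],[-0.0143,-0.0384,0,7.77,1],[-0.0143,-0.0384,0,7.77,1],[-0.0143,-0.0384,0,7.77,1]]}}

```text
t: 40.92
eef_pos: [0.5152, -0.3584, 0.2726]
eef_rot: [-0.001, 0.23, 0.973, 0.001]
wrist_force: [0.3, -0.5, -4.1]
gripper_width: 0.197
finger_force: 60.0
```

Request:
{"method": "carry_out", "body": {"commands": [[-0.0143,-0.0384,0,7.77,1],[-0.0143,-0.0384,0,7.77,1],[0,0,0,0,1],[0,0,0,0,1]]}}

```text
t: 41.42
eef_pos: [0.4874, -0.4336, 0.2731]
eef_rot: [-0.001, 0.099, 0.995, 0.001]
wrist_force: [-0.0, -0.1, -4.2]
gripper_width: 0.193
finger_force: 60.0
```

```bash
python3 - <<'E'
from fit import *
f=imaging.grab_frame("side"); g=imaging.grab_frame("top"); s=r.read_state(); print(s["eef_pos"],s["eef_rot"],s["joints"].round(2),s["t"])
for n,F in(("side",f),("top",g)):
  for o in("Lid","Bin","Crates"):
    for d in imaging.silhouettes(n,o)[:2]:
      p=cloud(F,d["region"]); 
      p=p[(p[:,2]>(.14 if o=="Crates" else .2))]
      if len(p)>20:
        c=cv2.minAreaRect((p[:,:2]*1000).astype(np.float32)); print(n,o,round(d["confidence"],2),np.round(c[0]),np.round(c[1]),round(c[2],1),p[:,2].min().round(3),np.median(p[:,2]).round(3))
E
```

```text
[ 0.48779753 -0.4330267   0.27386789] [-1.97553598e-04  9.77788948e-02  9.95208067e-01  3.89260613e-04] [-0.91  0.54  0.82  0.    1.78 -2.28] 41.525
side Lid 0.91 [ 489. -428.] [ 89. 321.] 79.3 0.271 0.294
side Bin 0.66 [ 507. -400.] [ 48. 319.] 71.2 0.225 0.252
side Crates 0.92 [ 487. -429.] [210. 417.] 79.2 0.14 0.15
top Lid 0.74 [ 533. -419.] [116. 278.] 56.3 0.255 0.296
top Bin 0.81 [ 521. -402.] [ 23. 294.] 74.3 0.228 0.246
top Crates 0.96 [ 487. -433.] [206. 419.] 78.4 0.14 0.155
```

Request:
{"method": "carry_out", "body": {"commands": [[0,0,-0.04,0,1],[0,0,-0.04,0,1],[0,0,-0.03,0,1],[0,0,-0.02,0,1],[0,0,0,0,1]]}}

```text
t: 42.45
eef_pos: [0.4869, -0.4334, 0.1429]
eef_rot: [-0.001, 0.098, 0.995, 0.001]
wrist_force: [0.6, 0.5, -3.5]
gripper_width: 0.195
finger_force: 60.0
```

Request:
{"method": "carry_out", "body": {"commands": [[0,0,-0.008,0,1],[0,0,-0.005,0,1],[0,0,-0.003,0,1],[0,0,0,0,1]]}}

```text
t: 42.95
eef_pos: [0.4873, -0.434, 0.1282]
eef_rot: [-0.0, 0.098, 0.995, 0.0]
wrist_force: [-0.3, -0.8, -4.9]
gripper_width: 0.195
finger_force: 60.0
```

Request:
{"method": "carry_out", "body": {"commands": [[0,0,-0.002,0,1],[0,0,0,0,1]]}}

```text
t: 43.2
eef_pos: [0.4873, -0.434, 0.1262]
eef_rot: [-0.0, 0.098, 0.995, 0.0]
wrist_force: [0.3, -0.1, -5.2]
gripper_width: 0.199
finger_force: 60.0
```

Request:
{"method": "carry_out", "body": {"commands": [[0,0,-0.0015,0,1],[0,0,0,0,1]]}}

```text
t: 43.45
eef_pos: [0.4874, -0.4342, 0.1252]
eef_rot: [0.0, 0.098, 0.995, -0.0]
wrist_force: [0.2, 0.8, -1.4]
gripper_width: 0.198
finger_force: 60.4
```

Request:
{"method": "carry_out", "body": {"commands": [[0,0,-0.001,0,1],[0,0,0,0,1]]}}

```text
t: 43.7
eef_pos: [0.4873, -0.4345, 0.1251]
eef_rot: [0.001, 0.098, 0.995, -0.001]
wrist_force: [-3.1, 0.3, 4.4]
gripper_width: 0.195
finger_force: 61.3
```

Request:
{"method": "carry_out", "body": {"commands": [[0,0,-0.0005,0,1],[0,0,0,0,1]]}}

```text
t: 43.95
eef_pos: [0.4874, -0.4345, 0.1251]
eef_rot: [0.001, 0.098, 0.995, -0.001]
wrist_force: [-2.8, -0.1, 7.6]
gripper_width: 0.195
finger_force: 61.7
```

Request:
{"method": "carry_out", "body": {"commands": [[0,0,0.001,0,0],[0,0,0,0,0],[0,0,0,0,0],[0,0,0,0,0],[0,0,0,0,0]]}}

```text
t: 44.58
eef_pos: [0.4873, -0.434, 0.1241]
eef_rot: [-0.0, 0.098, 0.995, 0.0]
wrist_force: [1.0, 0.1, -0.1]
gripper_width: 0.997
finger_force: 0.0
```

Request:
{"method": "carry_out", "body": {"commands": [[0,0,0.02,0,0],[0,0,0.05,0,0],[0,0,0.05,0,0],[0,0,0.05,0,0],[-0.02,0.05,0,0,0]]}}

```text
t: 45.2
eef_pos: [0.4689, -0.3874, 0.2984]
eef_rot: [0.004, 0.099, 0.995, -0.004]
wrist_force: [0.4, -0.6, -0.4]
gripper_width: 1.0
finger_force: 0.0
```

Request:
{"method": "carry_out", "body": {"commands": [[-0.02,0.05,0,0,0],[-0.02,0.05,0,0,0],[0,0.05,0,0,0],[0,0.05,0,0,0],[0,0,0,0,0]]}}

```text
t: 45.82
eef_pos: [0.4271, -0.1815, 0.2951]
eef_rot: [0.001, 0.096, 0.995, -0.0]
wrist_force: [-0.1, 0.0, -0.2]
gripper_width: 0.999
finger_force: 0.0
```

```bash
python3 - <<'E'
from fit import *
f=imaging.grab_frame("side"); g=imaging.grab_frame("top"); s=r.read_state(); print(s["eef_pos"],s["wrist_force"],s["t"])
for n,F in(("side",f),("top",g)):
  for d in imaging.silhouettes(n,"Lid")[:2]:
      p=cloud(F,d["region"]); p=p[p[:,2]>.13]; c=cv2.minAreaRect((p[:,:2]*1000).astype(np.float32)); print(n,round(d["confidence"],2),np.round(c[0]),np.round(c[1]),round(c[2],1))
      k=p[abs(p[:,2]-.147)<.007]; A=np.c_[k[:,:2]-k[:,:2].mean(0),np.ones(len(k))]; print("plane",np.linalg.lstsq(A,k[:,2],rcond=None)[0].round(4),len(k))
  for d in imaging.silhouettes(n,"Can1")[:4]:
      p=cloud(F,d["region"]); t=p[p[:,2]>p[:,2].max()-.012]; print(n,"can",round(d["confidence"],2),t.mean(0).round(3),p[:,2].max().round(3))
  for o in("Bottle","Jar"):
    d=imaging.place_of(n,o)[:1]; print(o,[x["location"] for x in d])
E
```

```text
[ 0.42741042 -0.18410312  0.2944562 ] [ 0.24921524 -0.15672424 -0.2657162 ] 45.925
side 0.63 [ 515. -316.] [332. 323.] 78.0
plane [-0.0038 -0.0182  0.1454] 1892
side 0.42 [ 556. -353.] [ 1. 98.] 80.2
plane [ 0.0089 -0.03    0.1529] 3
side can 0.87 [0.708 0.303 0.142] 0.149
side can 0.72 [0.759 0.313 0.139] 0.147
side can 0.66 [0.657 0.291 0.145] 0.151
Bottle [[205.0, 272.9]]
Jar [[212.8, 210.1]]
top 0.84 [ 491. -437.] [ 89. 319.] 78.4
plane [-0.0007 -0.0133  0.148 ] 3789
top can 0.91 [0.709 0.298 0.145] 0.153
top can 0.69 [0.777 0.092 0.201] 0.207
top can 0.6 [0.76  0.31  0.142] 0.15
top can 0.59 [0.656 0.285 0.148] 0.156
Bottle [[225.4, 161.3]]
Jar [[290.7, 151.5]]
```

```bash
python3 -c "
from workcell import ticket; print(ticket.close_job())"
```

```text
the job is handed in; nothing more can be done
None
```

I handed the job in at about 46 s of the 210 s allowed. The bin held three cans (2, 3 and 5), now upright in the lane in that order. The lid is pressed home on the bin, the closed bin is flat in the upper crate, and the bottle and jar weren't touched. The hand-in gave no verdict.

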